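# Hang the glazed test tiles to drain over the drip pan

### The arm

A 6-joint arm with a two-finger parallel gripper is mounted at the origin on the work surface. World frame = base frame: x ahead of the robot, y to its left, z up, the work surface at z = 0. Lengths are in m, angles in rad, forces in N, time in s.
With the tool pointing down it reaches from about 0.225 to 0.875 m from the base axis. Payload 3.4 kg.
Tool frame: the origin (TCP) lies at the very end of the fingers, on their centre line; the grasp point (between the pads) lies 19 mm behind it (manip.grasp_offset is the distance from the TCP to the grasp point, in m); x points along the fingers, y is the direction in which the jaws open and shut, and the axes are right-handed (so a half turn about x gives the same grasp; the last joint's range is limited). The gripper opens to 85 mm and grips with 20 to 120 N. Pads are 22 mm wide; open, the fingers measure 114 mm over their backs; the gripper's body (76 mm by 85 mm) begins 54 mm behind the grasp point. The pads swing forward as they close: fully open they stand 13 mm farther back than shut.
Start: joints at [1.016, 0.276, 1.505, -0, 1.361, -0.121], TCP at [0.242, 0.522, 0.231] pointing down, gripper open.
Joint ranges: [-2.89, 2.89], [-0.75, 2.08], [0.22, 2.7], [-1.18, 4.32], [0.11, 2.71], [-2.7, 2.7]. Speed limits (rad/s): [2.57, 2.57, 3.14, 3.14, 3.14, 3.14].

### API

Orientations are given as a unit quaternion [w, x, y, z].
In Python, from rig import manip gives the robot as it stands.
- The arm moves only by the tool step_arm, never from a script. Its argument "increments" is a list of rows, each an object with "grip": the opening, from 0 (shut) to 1 (fully open); "delta_pos": the shift along the world's x, y, z in m, a list of three; "twist": the turn about the world's z in degrees. A call has 1 to 10 rows; each row shifts and turns the commanded pose from where the row before left it; what a row does not reach is not made up. A row lasts 1/12 s, in which the tool goes at most 41.7 mm and 7.16 degrees, less where a joint would pass 70% of its speed; a pose out of reach is approached as far as the arm can. A call with a gripper value outside its range is refused whole. The fingers move at their own pace and stop on an object; "force" is the grip in N (left out, the last holds). Time passes only in rows, so rows that do not move let the fingers close. It gives the time, the measured TCP pose, the force and the opening at its end, in the units of the state.
- manip.get_state(): the state, without advancing time (a new reading comes with each control period).
- manip.get_image(name): name is "scene" or "top" or "wrist"; returns a dict with "img" (400x640x3 uint8, red, green, blue), "fx", "fy", "cx", "cy" (pixels), "D" ([k1, k2, p1, p2, k3] as OpenCV has them; the pictures are not rectified), "rvec" (rotation vector, rad) and "tvec" (3), from world to camera coordinates, as OpenCV has them; the wrist camera has in their place "mount" (4x4, takes a point from camera to tool coordinates, whose origin is the TCP and whose axes are the tool frame's). Camera axes: x right, y down, z forward; pixel columns grow to the right and rows downward; lengths in m; the calibration is good to about 2 mm. A picture is of the moment at which its call begins: read the wrist's pose just before it. There is no depth.
- manip.sign_off(): hands the job in, once; it reports no verdict.
The state is a dict: "clock": time; "qpos": joint angles; "qd": joint speeds; "effort": joint torques, N m; "position": TCP position; "ee_rot": TCP orientation; "contact_force": force on the tool from outside, world axes, zero at the start; "moment": the same for the moment, N m; "width": finger opening in m.
Only numpy, scipy, OpenCV 4.12 (cv2) and the standard library are available. Lean on these libraries where they do the work, as an engineer would, in place of code of your own. Each camera call takes 0.05 s, during which the arm holds its last target. There are 200 camera calls.

### The job

Slide the white drip pan along the table, without lifting it, out of its parking place until it sits wholly inside the blue outline under the draining bar; only then hang every glaze test tile astride the bar, green tiles on the half towards the green arm and rust-red ones on the half towards the red arm, none touching another. Leave the tiles resting level on the bar, the pan inside its blue outline, and the jar and the bowl where they are.

Things in the scene. Friction and masses are not known exactly. Their poses are not given: they have to be found in the camera images.
- rack: fixed draining rack: level bar along own y between two painted arms (18 mm wide, top 172 mm up) that run back to posts 160 mm behind (own +x; feet from 147 mm). The arm at own +y is green, at -y rust-red. On the table under the bar is a blue outline, inside 390 mm (own y) by 190 mm (own x). Origin: on the table under the bar's middle, the outline's centre; x points roughly away from the robot.
- bar (a point): centre of the top face of the square wooden bar, 170 mm above the table; the bar is 20 mm wide and high, free for 350 mm between the arms. A black square collar round its middle (10 mm long, 28 mm wide, standing 8 mm above the bar) parts the two halves.
- park: white painted outline on the table, 360 mm by 160 mm inside, flat; the pan starts in it. Origin: its centre.
- pan: shallow white rectangular drip pan, loose: 140 mm (own x) by 340 mm (own y), 35 mm high, walls 4 mm, about 0.6 kg. Origin: centre of its underside. A black upright grip block, 20 mm wide (own y), 28 mm deep (own x), from 33 to 78 mm above the table, stands on a tongue on the near side, centred 95 mm from the pan's centre in own -x.
- pan_grip (a point): middle of the pan's grip block, 60 mm above the table; pinch it from above along the pan's own y
- green1: celadon green saddle-shaped glaze test tile, 0.1 kg, an upside-down U of 6 mm ceramic with pale feet: 50 mm over the legs (own x), 44 mm long (own y, along the open tunnel), 66 mm high, 38 mm free between the legs. Origin: centre of the underside between the feet; z up. Starts standing on its feet on the table. May be absent (None).
- green2: celadon green saddle-shaped glaze test tile, 0.1 kg, an upside-down U of 6 mm ceramic with pale feet: 50 mm over the legs (own x), 44 mm long (own y, along the open tunnel), 66 mm high, 38 mm free between the legs. Origin: centre of the underside between the feet; z up. Starts standing on its feet on the table. May be absent (None).
- green3: celadon green saddle-shaped glaze test tile, 0.1 kg, an upside-down U of 6 mm ceramic with pale feet: 50 mm over the legs (own x), 44 mm long (own y, along the open tunnel), 66 mm high, 38 mm free between the legs. Origin: centre of the underside between the feet; z up. Starts standing on its feet on the table. May be absent (None).
- rust1: rust red saddle-shaped glaze test tile, 0.1 kg, an upside-down U of 6 mm ceramic with pale feet: 50 mm over the legs (own x), 44 mm long (own y, along the open tunnel), 66 mm high, 38 mm free between the legs. Origin: centre of the underside between the feet; z up. Starts standing on its feet on the table. May be absent (None).
- rust2: rust red saddle-shaped glaze test tile, 0.1 kg, an upside-down U of 6 mm ceramic with pale feet: 50 mm over the legs (own x), 44 mm long (own y, along the open tunnel), 66 mm high, 38 mm free between the legs. Origin: centre of the underside between the feet; z up. Starts standing on its feet on the table. May be absent (None).
- rust3: rust red saddle-shaped glaze test tile, 0.1 kg, an upside-down U of 6 mm ceramic with pale feet: 50 mm over the legs (own x), 44 mm long (own y, along the open tunnel), 66 mm high, 38 mm free between the legs. Origin: centre of the underside between the feet; z up. Starts standing on its feet on the table. May be absent (None).
- green1_crown (a point): middle of the inner (under) face of green1's crown, 60 mm above its origin; it lies on the bar's top when the tile hangs
- green2_crown (a point): middle of the inner (under) face of green2's crown, 60 mm above its origin; it lies on the bar's top when the tile hangs
- green3_crown (a point): middle of the inner (under) face of green3's crown, 60 mm above its origin; it lies on the bar's top when the tile hangs
- rust1_crown (a point): middle of the inner (under) face of rust1's crown, 60 mm above its origin; it lies on the bar's top when the tile hangs
- rust2_crown (a point): middle of the inner (under) face of rust2's crown, 60 mm above its origin; it lies on the bar's top when the tile hangs
- rust3_crown (a point): middle of the inner (under) face of rust3's crown, 60 mm above its origin; it lies on the bar's top when the tile hangs
- glaze_jar: closed glaze jar, 70 mm across, 100 mm high, bystander; origin centre of its underside
- bowl: blue bowl, 110 mm across, 50 mm high, bystander; origin centre of its underside
Not all that is in view belongs to the job. What is shaped like the green3 but black, purple or yellow is not meant.

How it is judged:
By the outcome, as a careful person would: the job done as asked, in the order asked, and still so for the second after the job is handed in, with the robot touching nothing.
Of green1, green2, green3, rust1, rust2, rust3 only 4 to 6 are there at a start; the rules pass over those that are not, and their reading is None.
At some moment in a run one of pan may be knocked a few centimetres aside while the robot is not near it.
It also fails if it takes over 210 s, if anything falls off the work surface, if the arm or the gripper's body presses on something with over 40 N, if the wrist force passes 120 N, or if a joint passes its speed limit or range.

## Working session

There is one attempt and no reset: what is moved stays moved. The work goes in short steps, Python scripts to look and compute and a tool call to move; the robot and the scene stay as the last step left them, time stands still between calls to the robot, and variables do not carry over. Pictures are saved under pics/ and viewed, about 12 in all and at most 16, crops included, and the job is handed in when it is done.

Besides the shell and the picture viewer there is one more tool, called after "Call:" as name([rows], argument=value, ...), one row to a line, values as JSON. step_arm: Moves the arm, as the interface text tells. Its arguments: {"type":"object","properties":{"increments":{"type":"array"},"force":{"type":"number"}},"required":["increments"]}

```bash
mkdir -p pics; ls
cat > h.py <<'E'
import numpy as np, cv2
from scipy.spatial.transform import Rotation as R
from rig import manip
def cam(name):
    s=manip.get_state(); d=manip.get_image(name)
    K=np.array([[d['fx'],0,d['cx']],[0,d['fy'],d['cy']],[0,0,1.]]); D=np.array(d['D'],float)
    if 'mount' in d:
        w,x,y,z=s['ee_rot']; T=np.eye(4); T[:3,:3]=R.from_quat([x,y,z,w]).as_matrix(); T[:3,3]=s['position']
        M=T@np.array(d['mount']); Rc=M[:3,:3]; C=M[:3,3]
    else:
        Rw=cv2.Rodrigues(np.array(d['rvec'],float))[0]; Rc=Rw.T; C=-Rw.T@np.array(d['tvec'],float).ravel()
    return dict(img=np.ascontiguousarray(d['img']),K=K,D=D,R=Rc,C=C)
def rays(c,px):
    u=cv2.undistortPoints(np.array(px,float).reshape(-1,1,2),c['K'],c['D']).reshape(-1,2)
    v=np.c_[u,np.ones(len(u))]@c['R'].T
    return v/np.linalg.norm(v,axis=1)[:,None]
def onplane(c,px,z):
    v=rays(c,px); t=(z-c['C'][2])/v[:,2]; return c['C']+v*t[:,None]
def proj(c,P):
    Rw=c['R'].T; return cv2.projectPoints(np.array(P,float).reshape(-1,1,3),cv2.Rodrigues(Rw)[0],-Rw@c['C'],c['K'],c['D'])[0].reshape(-1,2)
def tri(c1,p1,c2,p2):
    a=rays(c1,[p1])[0]; b=rays(c2,[p2])[0]
    A=np.c_[a,-b]; s=np.linalg.lstsq(A,c2['C']-c1['C'],rcond=None)[0]
    P,Q=c1['C']+a*s[0],c2['C']+b*s[1]; return (P+Q)/2,np.linalg.norm(P-Q)
def save(c,name,crop=None,k=1):
    im=c['img']
    if crop: x0,y0,x1,y1=crop; im=im[y0:y1,x0:x1]
    cv2.imwrite('pics/'+name,cv2.cvtColor(cv2.resize(im,None,fx=k,fy=k,interpolation=cv2.INTER_CUBIC),cv2.COLOR_RGB2BGR))
E
python3 - <<'E'
from h import *
for n in ('scene','top'):
    c=cam(n); save(c,n+'1.png',k=1.25); np.save(n+'.npy',c,allow_pickle=True); print(n,c['C'],c['R'][:,2])
s=manip.get_state(); print({k:np.round(v,3) for k,v in s.items()})
E
```

```text
pics
scene [1.04026807 0.5516562  0.89330327] [-0.53018745 -0.51432941 -0.67406715]
top [ 1.68519094e-01 -2.09846483e-04  1.58108563e+00] [ 0.18379698 -0.00597229 -0.98294608]
{'clock': np.float64(0.1), 'qpos': array([ 1.016,  0.277,  1.506, -0.   ,  1.361, -0.121]), 'qd': array([-0.001, -0.001, -0.004, -0.001,  0.001,  0.001]), 'effort': array([ 3.0000e-03, -4.1770e+01, -2.4641e+01, -0.0000e+00,  6.0000e-03,
        0.0000e+00]), 'position': array([0.241, 0.521, 0.231]), 'ee_rot': array([ 0.69 ,  0.152,  0.691, -0.153]), 'contact_force': array([ 0.144,  0.527, -1.128]), 'moment': array([-0.038,  0.003,  0.024]), 'width': np.float64(0.086)}
```

View pics/scene1.png

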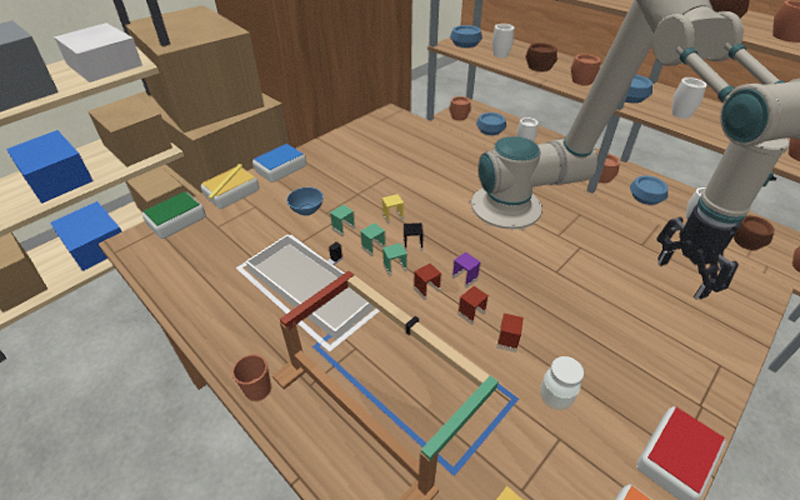

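View pics/top1.png

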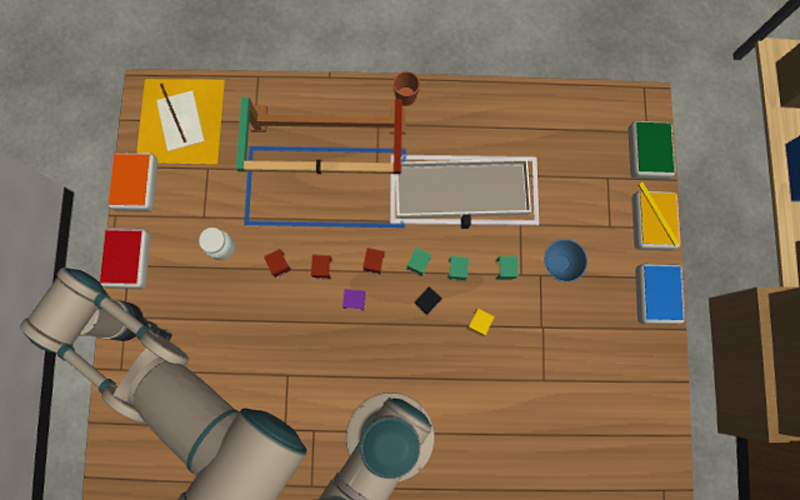

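The scene shows 3 celadon and 3 rust saddles. The top view has greens at about (419,261), (458,267) and (508,267), and rusts at about (277,263), (321,266) and (373,260). Lookalikes to avoid are purple (354,299), black (428,300) and yellow (481,322). The bar runs from (245,166) to (398,167) with its collar at (319,166), and the pan grip is at (466,221).

```bash
cat > m1.py <<'E'
from h import *
def comps(m,mn=25):
    n,l,st,ce=cv2.connectedComponentsWithStats(m.astype(np.uint8)); return [(st[i],ce[i],l==i) for i in range(1,n) if st[i][4]>=mn]
def masks(im):
    h=cv2.cvtColor(im,cv2.COLOR_RGB2HSV).astype(int); H,S,V=h[...,0],h[...,1],h[...,2]
    return dict(green=(H>60)&(H<88)&(S>80)&(V>60),rust=((H<6)|(H>174))&(S>150)&(V>45),blue=(H>104)&(H<120)&(S>140)&(V>90),black=(V<45),white=(S<25)&(V>190))
if __name__=='__main__':
    for n in ('scene','top'):
        c=np.load(n+'.npy',allow_pickle=True).item(); mm=masks(c['img'])
        save(c,n+'_crop.png',(170,140,460,320) if n=='scene' else (180,110,480,270),2.6)
        for k in ('green','rust','blue','black'):
            for st,ce,m in comps(mm[k]):
                P=onplane(c,[ce],.05 if k!='blue' else 0)[0]
                if 0<P[0]<1 and abs(P[1])<.7: print(n,k,st,np.round(ce,1),np.round(P,3))
E
python3 m1.py
```

```text
scene green [115 154  44  26 546] [136.4 166.3] [ 0.742 -0.669  0.05 ]
scene green [265 164  18  22 229] [273.  173.1] [ 0.42  -0.276  0.05 ]
scene green [289 179  19  23 252] [297.3 188.5] [ 0.417 -0.155  0.05 ]
scene green [307 195  18  22 227] [315.1 203.3] [ 0.426 -0.062  0.05 ]
scene green [338 301  60  67 869] [367.6 334. ] [0.658 0.339 0.05 ]
scene rust [332 211  20  25 257] [341.1 220.9] [0.426 0.05  0.05 ]
scene rust [225 217  58  45 425] [257.1 237.5] [ 0.648 -0.084  0.05 ]
scene rust [367 229  23  24 300] [378.  240.2] [0.409 0.179 0.05 ]
scene rust [399 251  19  27 354] [408.5 263.7] [0.419 0.292 0.05 ]
scene rust [ 519  326   60   68 2244] [549.2 359. ] [0.421 0.682 0.05 ]
scene blue [250 274  90  83 381] [295.7 316.4] [0.726 0.161 0.   ]
scene blue [350 307  64  73 406] [383.7 348. ] [0.636 0.378 0.   ]
scene black [323 179  15  19 155] [330.1 184.5] [ 0.325 -0.089  0.05 ]
scene black [264 194   9  15  95] [268.2 201.7] [ 0.526 -0.177  0.05 ]
scene black [325 254  10  14  49] [328.3 259.7] [0.562 0.122 0.05 ]
top green [189  78  11  59 402] [194.1 106.5] [0.747 0.394 0.
[... 519 characters left out ...]
24.5 217.3] [0.391 0.276 0.05 ]
top blue [199 117 115  11 291] [252.9 119.3] [0.725 0.21  0.   ]
top blue [196 138 127  44 418] [242.  173.2] [0.542 0.236 0.   ]
top blue [ 515  213   32   43 1228] [530.5 234. ] [ 0.365 -0.693  0.   ]
top black [253 128   4  11  29] [254.1 133.1] [0.662 0.197 0.05 ]
top black [369 172   7  11  71] [372. 177.] [ 0.528 -0.176  0.05 ]
top black [332 230  21  21 228] [342.  240.2] [ 0.329 -0.085  0.05 ]
top black [101 242  17  19  91] [109.7 250.5] [0.279 0.624 0.05 ]
top black [123 263  14   8  46] [129.8 266.2] [0.234 0.557 0.05 ]
top black [ 93 265  16   8  49] [101.9 269.1] [0.222 0.643 0.05 ]
top black [192 327  46  22 204] [214.  334.8] [0.039 0.289 0.05 ]
```

View pics/scene_crop.png

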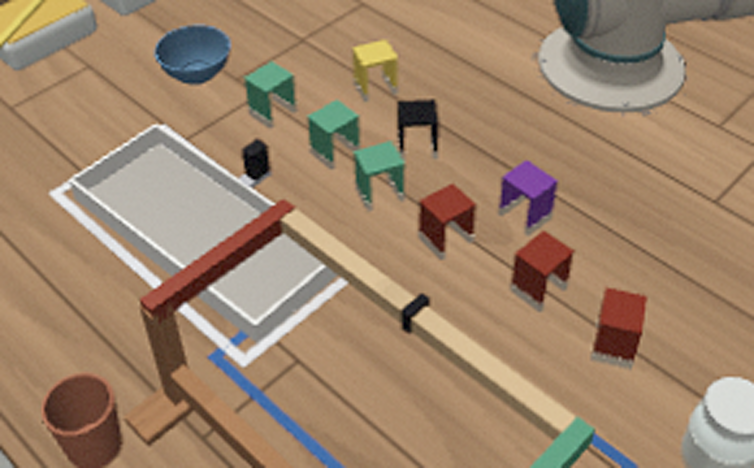

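View pics/top_crop.png

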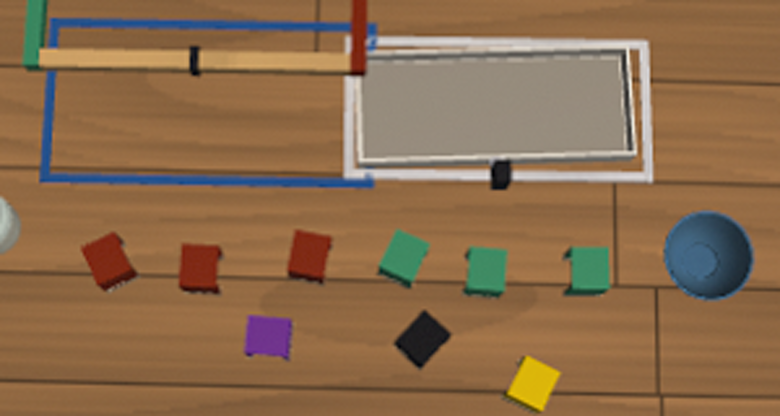

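Crops confirm the choice: three solid celadon tiles and three rust tiles. The rusts show their tunnel sides at (447,215), (543,265) and (620,330) in the scene crop. The black, purple and yellow saddles sit in the nearer row and stay untouched. Next I measure the rack from its outline, collar and bar ends, and triangulate the grip.

```bash
cat > m2.py <<'E'
from m1 import *
def line(P): # fit, returns point, dir
    v=cv2.fitLine(P[:,:2].astype(np.float32),cv2.DIST_HUBER,0,.002,.001).ravel(); return v[2:],v[:2]
def outline(c):
    m=masks(c['img'])['blue']; ys,xs=np.nonzero(m); P=onplane(c,np.c_[xs,ys],0); return P[(P[:,0]>.45)&(P[:,0]<.8)&(P[:,1]>-.1)&(P[:,1]<.5)]
if __name__=='__main__':
    C={n:np.load(n+'.npy',allow_pickle=True).item() for n in ('scene','top')}
    for n,c in C.items():
        P=outline(c); print(n,len(P),P.min(0),P.max(0))
        for nm,s in dict(near=(P[:,0]<.57)&(P[:,1]>.03)&(P[:,1]<.36),far=(P[:,0]>.7)&(P[:,1]>.03)&(P[:,1]<.36),left=(P[:,1]>.37)&(P[:,0]>.56)&(P[:,0]<.70),right=(P[:,1]<.015)&(P[:,0]>.56)&(P[:,0]<.7)).items():
            if s.sum()>8: p,d=line(P[s]); print(nm,s.sum(),p.round(4),d.round(4))
    t,s=C['top'],C['scene']
    # collar, grip: blob centroids
    print('collar',tri(t,(254.1,133.1),s,(328.3,259.7)),'grip',tri(t,(372,177),s,(268.2,201.7)))
    # bar by wood colour between known cols: print edge rows in top image
    for x in (205,225,240,270,285,300):
        col=t['img'][120:150,x].astype(int); print(x,[tuple(v) for v in col[5:22:1]] if x==240 else [int(v.sum()) for v in col[5:22]])
E
python3 m2.py
```

```text
scene 799 [ 5.19074779e-01 -2.16504933e-02 -1.11022302e-16] [7.32581071e-01 3.88917441e-01 1.11022302e-16]
near 25 [0.5233 0.3494] [0.0439 0.999 ]
far 353 [0.7264 0.1924] [ 0.0059 -1.    ]
left 200 [0.6343 0.3836] [1.     0.0032]
right 11 [ 0.6931 -0.0178] [0.9807 0.1954]
top 720 [ 0.51923879 -0.02146742  0.        ] [0.73046892 0.38693556 0.        ]
near 237 [0.5233 0.2264] [ 0.0055 -1.    ]
far 232 [0.7264 0.1944] [0.0015 1.    ]
left 90 [0.6254 0.3819] [1.     0.0061]
collar (array([0.62566147, 0.18138881, 0.16366986]), np.float64(0.00246880586677139)) grip (array([ 0.52731642, -0.17601813,  0.05118868]), np.float64(0.0002596088382033905))
205 [293, 290, 280, 333, 439, 468, 465, 464, 469, 452, 351, 207, 269, 324, 315, 309, 310]
225 [291, 287, 277, 318, 417, 469, 468, 465, 465, 471, 399, 237, 245, 295, 304, 301, 298]
240 [(np.int64(131), np.int64(95), np.int64(59)), (np.int64(131), np.int64(95), np.int64(61)), (np.int64(128), np.int64(93), np.int64(59)), (np.int64(135), np.int64(99), np.int64(62)), (np.int64(177), np.int64(136), np.int64(84)), (np.int64(205), np.int64(161), np.int64(102)), (np.int64(203), np.int64(158), np.int64(100)), (np.int64(202), np.int64(157), np.int64(98)), (np.int64(203), np.int64(158), np.int64(99)), (np.int64(205), np.int64(161), np.int64(101)), (np.int64(181), np.int64(141), np.int64(89)), (np.int64(119), np.int64(94), np.int64(61)), (np.int64(102), np.int64(76), np.int64(48)), (np.int64(140), np.int64(101), np.int64(64)), (np.int64(152), np.int64(108), np.int64(69)), (np.int64(149), np.int64(107), np.int64(67)), (np.int64(148), np.int64(107), np.int64(66))]
270 [286, 306, 312, 310, 349, 423, 448, 450, 452, 447, 464, 334, 186, 298, 341, 324, 328]
285 [305, 310, 315, 313, 333, 422, 461, 457, 458, 460, 468, 359, 216, 256, 322, 331, 331]
300 [294, 293, 298, 302, 286, 403, 456, 452, 448, 454, 460, 386, 248, 203, 307, 337, 331]
```

Call:
step_arm([
  {"grip": 1,"delta_pos": [0.02,-0.036,0.01],"twist": 0},
  {"grip": 1,"delta_pos": [0.02,-0.036,0.01],"twist": 0},
  {"grip": 1,"delta_pos": [0.02,-0.036,0.01],"twist": 0},
  {"grip": 1,"delta_pos": [0.02,-0.036,0.01],"twist": 0},
  {"grip": 1,"delta_pos": [0.01,-0.036,0],"twist": 0},
  {"grip": 1,"delta_pos": [0.01,-0.036,0],"twist": 0},
  {"grip": 1,"delta_pos": [0.01,-0.036,0],"twist": 0},
  {"grip": 1,"delta_pos": [0.01,-0.036,0],"twist": 0},
  {"grip": 1,"delta_pos": [0.01,-0.036,0],"twist": 0},
  {"grip": 1,"delta_pos": [0.01,-0.036,0],"twist": 0},
])

```text
clock: 0.93
position: [0.3801, 0.1624, 0.2705]
ee_rot: [0.691, 0.152, 0.691, -0.152]
contact_force: [0.9, -0.1, 0.0]
width: 0.0854
```

Run:
```python
from h import *
d=manip.get_image('wrist'); print(np.round(d['mount'],3),d['fx'])
w,x,y,z=manip.get_state()['ee_rot']; print(R.from_quat([x,y,z,w]).as_matrix().round(3))
```

```text
[[-0.    -0.327  0.945 -0.144]
 [ 1.     0.     0.     0.001]
 [-0.     0.945  0.327 -0.084]
 [ 0.     0.     0.     1.   ]] 317.031413701365
[[ 0.002  0.425  0.905]
 [-0.008  0.905 -0.425]
 [-1.    -0.007  0.005]]
```

Call:
step_arm([
  {"grip": 1,"delta_pos": [0.01,-0.034,0],"twist": 0},
  {"grip": 1,"delta_pos": [0.01,-0.034,0],"twist": 0},
  {"grip": 1,"delta_pos": [0.01,-0.034,0],"twist": 0},
  {"grip": 1,"delta_pos": [0.01,-0.034,0],"twist": 0},
  {"grip": 1,"delta_pos": [0.01,-0.034,0],"twist": 0},
  {"grip": 1,"delta_pos": [0.01,-0.034,0],"twist": 0},
  {"grip": 1,"delta_pos": [0.01,-0.034,0],"twist": 0},
  {"grip": 1,"delta_pos": [0.01,-0.034,0],"twist": 0},
  {"grip": 1,"delta_pos": [0.01,-0.034,0],"twist": 0},
  {"grip": 1,"delta_pos": [0.01,-0.034,0],"twist": 0},
])

```text
clock: 1.82
position: [0.4804, -0.1773, 0.2703]
ee_rot: [0.69, 0.153, 0.691, -0.152]
contact_force: [1.3, -0.4, -0.3]
width: 0.0851
```

Call:
step_arm([
  {"grip": 1,"delta_pos": [0,0,-0.02],"twist": 6.3},
  {"grip": 1,"delta_pos": [0,0,-0.02],"twist": 6.3},
  {"grip": 1,"delta_pos": [0,0,0],"twist": 6.3},
  {"grip": 1,"delta_pos": [0,0,0],"twist": 6.2},
  {"grip": 1,"delta_pos": [0,0,0],"twist": 0},
])

```text
clock: 2.23
position: [0.48, -0.1755, 0.2297]
ee_rot: [0.706, -0.002, 0.708, 0.002]
contact_force: [-0.8, -0.1, 0.3]
width: 0.0857
```

Run:
```python
from h import *
c=cam('wrist'); np.save('w1.npy',c,allow_pickle=True); save(c,'w1.png')
w,x,y,z=manip.get_state()['ee_rot']; print(R.from_quat([x,y,z,w]).as_matrix().round(3), c['C'])
```

```text
[[-0.001 -0.002  1.   ]
 [ 0.001  1.     0.002]
 [-1.     0.001 -0.001]] [ 0.39674134 -0.17570744  0.373356  ]
```

View pics/w1.png

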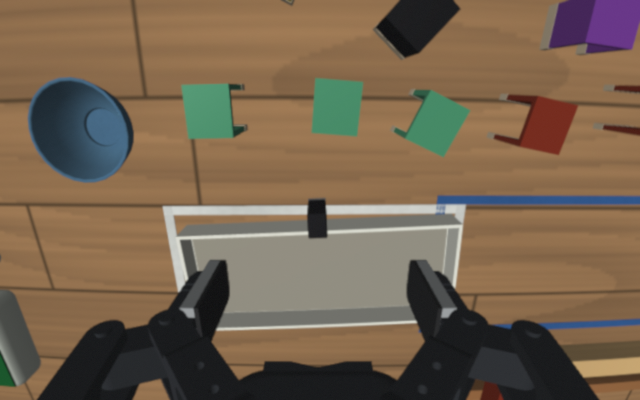

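The wrist view shows the grip top at about (317,205), the near rim from about (180,237) to (445,226), the park outline round the pan, and the tiles behind it. I now get the pan's yaw from the rim line and the grip's position from its top face.

Run:
```python
from m2 import *
c=np.load('w1.npy',allow_pickle=True).item(); g=cv2.cvtColor(c['img'],cv2.COLOR_RGB2GRAY).astype(float)
pts=[]
for x in list(range(200,300,4))+list(range(338,425,4)):
    r=g[222:246,x]; w=np.clip(r-r.max()+35,0,None); pts.append((x,222+(w*np.arange(24)).sum()/w.sum()))
P=onplane(c,pts,.035); p,d=line(P); print('near rim',p,d,'yaw deg',np.degrees(np.arctan2(-d[0]*np.sign(d[1]),abs(d[1]))),'resid',np.abs((P[:,:2]-p)@[d[1],-d[0]]).max())
m=(g<38); m[:, :290]=0; m[:,345:]=0; m[260:]=0
for st,ce,mm in comps(m): 
    print(st,ce); ys,xs=np.nonzero(mm)
    q=cv2.boxPoints(cv2.minAreaRect(np.c_[xs,ys].astype(np.float32))); print(q, onplane(c,q,.078).round(4))
for y in range(196,242,4): print(y,g[y,300:334:1].astype(int))
t=np.load('top.npy',allow_pickle=True).item()
```

```text
near rim [ 0.5575255  -0.18382886] [ 0.05192371 -0.998651  ] yaw deg 2.976348 resid 0.00020108005154942743
[309 200  17  37 587] [316.87223169 218.41567291]
[[309. 200.]
 [325. 200.]
 [325. 236.]
 [309. 236.]] [[ 0.5016 -0.1832  0.078 ]
 [ 0.5015 -0.1674  0.078 ]
 [ 0.5408 -0.1668  0.078 ]
 [ 0.5409 -0.1833  0.078 ]]
196 [119 120 119 119 119 119 119 119 118 118 118 118 118 117 118 117 118 116
 117 118 117 116 116 116 117 117 118 118 118 117 118 117 117 117]
200 [113 113 113 113 112 112 112 106  82  58  47  45  45  44  43  42  41  40
  40  40  38  36  35  37  51  82 103 110 111 110 110 111 110 111]
204 [119 118 119 119 118 120 116  94  56  27  21  21  20  21  21  21  20  21
  19  18  21  19  21  21  26  64 110 123 124 124 125 124 124 124]
208 [203 202 204 204 205 205 191 134  68  29  22  21  20  18  21  21  21  19
  20  19  21  20  21  21  30  90 162 196 205 206 207 208 208 208]
212 [204 203 203 204 206 206 189 120  52  24  20  22  20  21  21  24  20  18
  23  22  21  21  22  21  25  63 130 185 201 203 204 205 205 205]
216 [129 129 128 128 128 125 110  71  39  32  32  33  33  34  32  
[... 234 characters left out ...]
13 112 112 112 105  77  47  33  32  33  31  33  33  32  31  33
  32  32  32  32  32  32  32  29  58  98 110 112 112 112 111 112]
228 [112 112 113 112 112 112 106  84  53  35  33  31  31  32  31  33  33  32
  33  32  33  32  31  30  31  30  53  90 108 112 113 113 113 114]
232 [197 198 200 201 204 205 203 178 111  50  33  34  34  32  33  32  32  32
  32  32  32  31  31  33  30  34  76 146 197 212 214 214 214 213]
236 [148 147 147 146 146 146 145 134  93  51  36  33  34  33  34  33  35  35
  36  36  36  37  39  40  41  42  62 104 133 142 142 142 142 142]
240 [142 142 142 142 142 142 142 142 141 140 140 140 140 140 141 141 141 142
 141 142 142 142 142 141 142 141 142 141 141 142 142 141 142 142]
```

Call:
step_arm([
  {"grip": 1,"delta_pos": [0.025,0,-0.01],"twist": 2.9},
  {"grip": 1,"delta_pos": [0.025,0.0005,-0.03],"twist": 0},
  {"grip": 1,"delta_pos": [0,0,-0.035],"twist": 0},
  {"grip": 1,"delta_pos": [0,0,-0.035],"twist": 0},
  {"grip": 1,"delta_pos": [0,0,0],"twist": 0},
])

```text
clock: 2.7
position: [0.526, -0.1728, 0.1144]
ee_rot: [0.702, -0.017, 0.711, 0.021]
contact_force: [-1.8, 0.4, -0.6]
width: 0.0854
```

Run:
```python
from m2 import *
c=cam('wrist'); save(c,'w2.png',k=.7); g=cv2.cvtColor(c['img'],cv2.COLOR_RGB2GRAY).astype(float)
for st,ce,mm in comps(g<40,100): print(st,ce.round(1))
print(proj(c,[[.530,-.175,.078],[.516,-.175,.078],[.544,-.175,.078]]))
for y in range(150,330,6): print(y,g[y,290:350:4].astype(int))
```

```text
[   0   17   35  115 1404] [20.7 73.5]
[604  53  36  17 328] [626.9  59.5]
[585 116  55  15 308] [618.7 122.8]
[ 298  195   30   58 1642] [312.4 224.1]
[   38   261   560   139 27872] [318.7 357.7]
[162 373  12  27 118] [167.6 385.6]
[[312.56917453 235.54385481]
 [313.66536722 214.79369292]
 [311.52442694 255.34421985]]
150 [109 110 110 111 111 111 111 112 112 112 112 113 114 113 113]
156 [109 108 108 108 108 108 108 108 108 107 108 109 108 108 107]
162 [107 108 107 107 107 107 107 107 107 107 107 107 107 107 108]
168 [114 114 114 113 114 113 113 113 113 112 111 112 111 111 111]
174 [118 118 118 118 117 117 118 117 118 117 118 117 117 118 117]
180 [118 118 118 118 118 119 118 117 117 116 117 117 117 116 116]
186 [118 117 117 117 118 118 118 118 118 117 117 117 117 117 117]
192 [114 113 113  90  89  90  90  89  88 104 114 114 114 114 114]
198 [108 108  98  19  20  19  20  21  21  58 107 106 106 106 106]
204 [194 196 118  20  20  18  21  20  21  55 170 162 160 152 153]
210 [200 202  61  19  20  18  20  21  20  32 201 203 202 202 203]
216 [146 148  33  30  29  28  29  29  29  28 181 189
[... 501 characters left out ...]
138 138 138 139 139 138 138 138 139 138]
270 [138 138 138 138 139 138 138 139 138 138 138 139 138 138 138]
276 [138 139 138 138 138 138 138 138 138 138 138 138 138 138 138]
282 [138 138 138 138 138 138 138 138 138 138 139 138 138 138 138]
288 [138 138 138 138 138 137 139 138 138 138 138 138 138 138 138]
294 [138 139 138 138 138 138 138 138 138 138 138 138 139 138 138]
300 [138 139 138 138 138 138 138 138 138 138 138 138 138 138 138]
306 [138 138 138 138 138 138 138 138 138 138 139 138 138 138 139]
312 [138 138 138 138 138 139 138 138 138 138 138 138 138 138 138]
318 [139 138 138 138 138 138 138 138 139 138 138 138 138 138 138]
324 [138 138 138 137 138 138 138 139 138 138 138 139 137 138 138]
```

Call:
step_arm([
  {"grip": 1,"delta_pos": [0.004,-0.002,-0.035],"twist": 0},
  {"grip": 1,"delta_pos": [0,0,-0.038],"twist": 0},
  {"grip": 1,"delta_pos": [0,0,0],"twist": 0},
  {"grip": 0.1,"delta_pos": [0,0,0],"twist": 0},
  {"grip": 0.1,"delta_pos": [0,0,0],"twist": 0},
  {"grip": 0.1,"delta_pos": [0,0,0],"twist": 0},
  {"grip": 0.1,"delta_pos": [0,0,0],"twist": 0},
  {"grip": 0.1,"delta_pos": [0,0,0],"twist": 0},
], force=40)

```text
clock: 3.42
position: [0.5355, -0.1778, 0.0496]
ee_rot: [0.708, -0.02, 0.706, 0.019]
contact_force: [-1.2, -0.2, -0.7]
width: 0.0255
```

Call:
step_arm([
  {"grip": 0.6,"delta_pos": [0,0,0],"twist": 0},
  {"grip": 0.6,"delta_pos": [-0.004,0.002,-0.004],"twist": 0},
  {"grip": 0.6,"delta_pos": [0,0,-0.004],"twist": 0},
  {"grip": 0.1,"delta_pos": [0,0,0],"twist": 0},
  {"grip": 0.1,"delta_pos": [0,0,0],"twist": 0},
  {"grip": 0.1,"delta_pos": [0,0,0],"twist": 0},
  {"grip": 0.1,"delta_pos": [0,0,0],"twist": 0},
  {"grip": 0.1,"delta_pos": [0,0,0],"twist": 0},
])

```text
clock: 4.08
position: [0.5302, -0.1755, 0.0394]
ee_rot: [0.707, -0.019, 0.707, 0.019]
contact_force: [-0.1, -1.2, -2.5]
width: 0.0193
```

Call:
step_arm([
  {"grip": 0.1,"delta_pos": [0.004,0.01,0],"twist": -0.9},
  {"grip": 0.1,"delta_pos": [0.004,0.015,0],"twist": -0.9},
  {"grip": 0.1,"delta_pos": [0.004,0.02,0],"twist": -0.9},
  {"grip": 0.1,"delta_pos": [0.004,0.02,0],"twist": 0},
  {"grip": 0.1,"delta_pos": [0.0035,0.02,0],"twist": 0},
  {"grip": 0.1,"delta_pos": [0,0.02,0],"twist": 0},
  {"grip": 0.1,"delta_pos": [0,0.02,0],"twist": 0},
  {"grip": 0.1,"delta_pos": [0,0.02,0],"twist": 0},
  {"grip": 0.1,"delta_pos": [0,0.02,0],"twist": 0},
  {"grip": 0.1,"delta_pos": [0,0.02,0],"twist": 0},
])

```text
clock: 4.92
position: [0.5497, 0.0103, 0.0394]
ee_rot: [0.707, -0.003, 0.707, 0.002]
contact_force: [-0.0, -2.1, -2.7]
width: 0.0198
```

Call:
step_arm([
  {"grip": 0.1,"delta_pos": [0,0.02,0],"twist": 0},
  {"grip": 0.1,"delta_pos": [0,0.02,0],"twist": 0},
  {"grip": 0.1,"delta_pos": [0,0.02,0],"twist": 0},
  {"grip": 0.1,"delta_pos": [0,0.02,0],"twist": 0},
  {"grip": 0.1,"delta_pos": [0,0.02,0],"twist": 0},
  {"grip": 0.1,"delta_pos": [0,0.02,0],"twist": 0},
  {"grip": 0.1,"delta_pos": [0,0.015,0],"twist": 0},
  {"grip": 0.1,"delta_pos": [0,0.01,0],"twist": 0},
  {"grip": 0.1,"delta_pos": [0,0,0],"twist": 0},
  {"grip": 0.1,"delta_pos": [0,0,0],"twist": 0},
])

```text
clock: 5.75
position: [0.5496, 0.1552, 0.0395]
ee_rot: [0.707, -0.003, 0.707, 0.004]
contact_force: [-0.6, 1.9, -2.8]
width: 0.0197
```

Call:
step_arm([
  {"grip": 0.1,"delta_pos": [0,0.014,0],"twist": -0.15},
  {"grip": 0.1,"delta_pos": [0,0.0135,0],"twist": 0},
  {"grip": 0.1,"delta_pos": [0,0,0],"twist": 0},
  {"grip": 0.1,"delta_pos": [0,0,0],"twist": 0},
  {"grip": 0.5,"delta_pos": [0,0,0],"twist": 0},
  {"grip": 0.6,"delta_pos": [0,0,0],"twist": 0},
  {"grip": 0.6,"delta_pos": [0,0,0.02],"twist": 0},
  {"grip": 1,"delta_pos": [0,0,0.03],"twist": 0},
  {"grip": 1,"delta_pos": [-0.02,0,0.04],"twist": 0},
  {"grip": 1,"delta_pos": [-0.03,0,0.03],"twist": 0},
])

```text
clock: 6.58
position: [0.5051, 0.1817, 0.1588]
ee_rot: [0.709, -0.001, 0.705, 0.001]
contact_force: [0.5, 0.3, 1.1]
width: 0.0843
```

Call:
step_arm([
  {"grip": 1,"delta_pos": [-0.03,0,0.03],"twist": 0},
  {"grip": 1,"delta_pos": [-0.03,0,0.03],"twist": 0},
  {"grip": 1,"delta_pos": [-0.03,0,0.02],"twist": 0},
  {"grip": 1,"delta_pos": [0,0,0],"twist": 0},
])

```text
clock: 6.92
position: [0.4097, 0.1821, 0.2402]
ee_rot: [0.709, -0.001, 0.705, 0.003]
contact_force: [-0.1, 0.2, -0.1]
width: 0.0853
```

Run:
```python
from h import *
c=cam('wrist'); np.save('w3.npy',c,allow_pickle=True); save(c,'w3.png'); print(manip.get_state()['position'])
c=cam('top'); np.save('t3.npy',c,allow_pickle=True)
```

```text
[0.41190307 0.18204797 0.23837412]
```

View pics/w3.png

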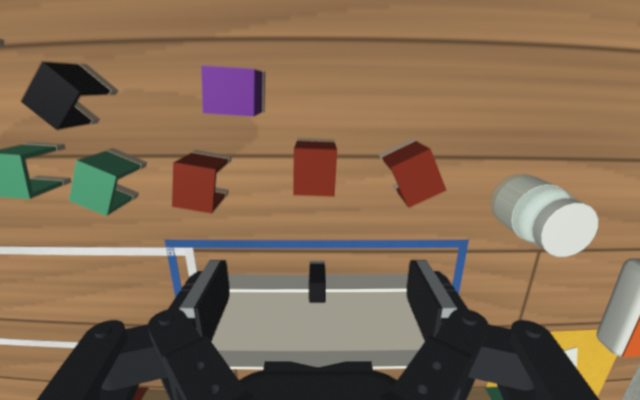

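The wrist view shows the pan under the bar inside the blue outline. The near blue line is at row 244 and the grip at (317,282). The rusts' tunnels run roughly along y, with top faces at (195,187), (315,170) and (418,175). I check the pan numerically and get the tile poses from their top faces, including a height check across two views.

```bash
cat > m3.py <<'E'
from m2 import *
def panpose(c,r0,r1,cols):
    g=cv2.cvtColor(c['img'],cv2.COLOR_RGB2GRAY).astype(float); pts=[]
    for x in cols:
        r=g[r0:r1,x]; w=np.clip(r-r.max()+35,0,None); pts.append((x,r0+(w*np.arange(r1-r0)).sum()/w.sum()))
    P=onplane(c,pts,.035); p,d=line(P); return p,d,np.abs((P[:,:2]-p)@[d[1],-d[0]]).max()
def tops(c,col,vmin):
    h=cv2.cvtColor(c['img'],cv2.COLOR_RGB2HSV).astype(int); m=masks(c['img'])[col]&(h[...,2]>vmin); out=[]
    m=cv2.morphologyEx(m.astype(np.uint8),cv2.MORPH_OPEN,np.ones((5,5)))
    for st,ce,mm in comps(m,300):
        ys,xs=np.nonzero(mm); P=onplane(c,np.c_[xs,ys],.066)[:,:2]
        if abs(P[:,1]).max()>.6 or P[:,0].max()>.5: continue
        (cx,cy),(w,hh),a=cv2.minAreaRect((P*1000).astype(np.float32)); out.append((round(cx,1),round(cy,1),round(w,1),round(hh,1),round(a,1),ce.round(1).tolist(),st[4]))
    return out
E
python3 - <<'E'
from m3 import *
c=np.load('w3.npy',allow_pickle=True).item(); t=np.load('t3.npy',allow_pickle=True).item(); w1=np.load('w1.npy',allow_pickle=True).item()
print('rim',panpose(c,282,298,list(range(245,300,4))+list(range(335,400,4))))
m=masks(c['img'])['blue']; ys,xs=np.nonzero(m&(np.arange(400)[:,None]<256)); P=onplane(c,np.c_[xs,ys],0); P=P[(P[:,1]>.02)&(P[:,1]<.35)&(P[:,0]>.4)]; print('near blue',line(P),P[:,0].min(),P[:,0].max())
g=cv2.cvtColor(c['img'],cv2.COLOR_RGB2GRAY).astype(int); print('grip col',g[240:312:2,317]); print(g[285,300:335])
print(manip.get_state()['qpos'].round(2))
for k,v in (('rust',0),):
  h=cv2.cvtColor(c['img'],cv2.COLOR_RGB2HSV); print(h[170,315],h[150,315],h[185,195],h[160,200])
h=cv2.cvtColor(w1['img'],cv2.COLOR_RGB2HSV); print(h[108,335],h[120,440],h[97,420],h[88,238])
for r in tops(c,'rust',100): print('rust',r)
for r in tops(w1,'green',110): print('green',r)
h=cv2.cvtColor(t['img'],cv2.COLOR_RGB2HSV); print([h[int(r),int(q)].tolist() for q,r in ((256,210),(297,208),(222,210))])
E
```

```text
rim (array([0.57734936, 0.17992336], dtype=float32), array([ 0.00863978, -0.9999627 ], dtype=float32), np.float64(0.00020650647245304928))
near blue (array([0.5275692, 0.2305938], dtype=float32), array([ 0.00363249, -0.9999934 ], dtype=float32)) 0.522879376765324 0.5321479488736843
grip col [102  87  87  89 106  95 101 133 136 134 117  82  35  20  21  22  23  23
  22  24  23  26  34  36  35  36  35  35  34  35  35  84 151 155 155 155]
[120 120 120 120 121 120 120 113  87  55  38  36  36  35  36  34  36  35
  35  35  35  36  36  35  35  64 106 119 120 121 120 120 121 120 120]
[ 0.26  0.08  1.74 -0.    1.32 -1.32]
[  5 188 130] [  5 184 125] [  5 182 132] [  6 182  59]
[ 75 124 140] [ 74 126 138] [68 73 63] [69 79 55]
rust (409.4, 179.8, 41.1, 48.1, 88.1, [314.4, 171.0], np.int32(1805))
rust (415.7, 287.8, 48.7, 42.9, 26.6, [418.0, 177.6], np.int32(1784))
rust (427.0, 51.6, 42.4, 48.3, 80.0, [193.3, 186.8], np.int32(1717))
green (413.5, -157.7, 43.2, 48.8, 86.0, [336.3, 106.4], np.int32(2447))
green (417.4, -279.5, 48.9, 43.6, 1.1, [207.7, 110.6], np.int32(2401))
green (427.6, -60.9, 43.8, 49.0, 66.0, [436.7, 123.1], np.int32(2312))
[[18, 51, 131], [6, 209, 127], [6, 217, 126]]
```

Pan check, all within one image:
- Grip face about 3.7 mm inside the outline, far edge about 6.4 mm inside.
- Relative yaw 0.3°.

Next, the two-view height check of the tiles and bar.

Run:
```python
from m3 import *
s=np.load('scene.npy',allow_pickle=True).item(); t=np.load('top.npy',allow_pickle=True).item(); w1=np.load('w1.npy',allow_pickle=True).item(); w3=np.load('w3.npy',allow_pickle=True).item()
def top_blob(c,near,col,v):
    h=cv2.cvtColor(c['img'],cv2.COLOR_RGB2HSV).astype(int); m=masks(c['img'])[col]&(h[...,2]>v)
    return min(comps(m,20),key=lambda q:np.hypot(*(q[1]-near)))[1]
for a,b,k in (((436.7,123.1),(334.8,208.2),'g'),((336.3,106.4),(366.6,213.7),'g'),((207.7,110.6),(406.3,212.9),'g')): print('green',tri(w1,a,t,b))
for a,b in (((314.4,171),(256.2,212.3)),): print('rust',tri(w3,a,t,b))
# bar far-top edge: sub-pixel step in both views, perpendicular step search
def edge(c,P0,off):   # profile along world-x at z=.17 around P0
    xs=np.linspace(-.03,.03,61); px=proj(c,[[P0[0]+d,P0[1],.17] for d in xs]); g=cv2.cvtColor(c['img'],cv2.COLOR_RGB2GRAY).astype(np.float32)
    return xs,px,cv2.remap(g,px[:,0].astype(np.float32)[None],px[:,1].astype(np.float32)[None],cv2.INTER_LINEAR)[0]
for y in (.10,.25):
    for n,c in (('top',t),('scene',s)):
        xs,px,v=edge(c,(.6253,y),0); print(n,y,[(int(1000*a),int(b)) for a,b in zip(xs[::3],v[::3])])
```

```text
green (array([ 0.42552331, -0.06096041,  0.0652    ]), np.float64(0.0030316881304273025))
green (array([ 0.41169125, -0.15808705,  0.0581321 ]), np.float64(0.00313758617592338))
green (array([ 0.41646166, -0.28157995,  0.0571781 ]), np.float64(0.0017953548622335232))
rust (array([0.40733886, 0.17850075, 0.06529478]), np.float64(0.0037405743927756566))
top 0.1 [(-30, 118), (-27, 118), (-24, 117), (-20, 116), (-18, 113), (-15, 92), (-11, 85), (-8, 136), (-5, 168), (-2, 164), (0, 164), (3, 165), (6, 165), (9, 148), (12, 116), (15, 111), (18, 112), (21, 111), (24, 109), (27, 107), (30, 104)]
scene 0.1 [(-30, 140), (-27, 142), (-24, 147), (-20, 142), (-18, 142), (-15, 141), (-11, 139), (-8, 164), (-5, 194), (-2, 195), (0, 193), (3, 194), (6, 196), (9, 190), (12, 133), (15, 96), (18, 101), (21, 110), (24, 130), (27, 131), (30, 131)]
top 0.25 [(-30, 105), (-27, 105), (-24, 106), (-20, 106), (-18, 101), (-15, 85), (-11, 95), (-8, 148), (-5, 169), (-2, 166), (0, 165), (3, 167), (6, 164), (9, 136), (12, 103), (15, 99), (18, 101), (21, 101), (24, 101), (27, 100), (30, 103)]
scene 0.25 [(-30, 149), (-27, 144), (-24, 141), (-20, 138), (-18, 137), (-15, 138), (-11, 150), (-8, 181), (-5, 197), (-2, 194), (0, 194), (3, 194), (6, 197), (9, 185), (12, 120), (15, 101), (18, 104), (21, 122), (24, 142), (27, 135), (30, 132)]
```

Bar top at 170 mm is consistent in both views, with its centre at x≈0.626. Tile tops measure about 60–65 mm, matching the 66 mm given. First tile: rust at (0.408,0.179), own x at −1.9°.

Call:
step_arm([
  {"grip": 1,"delta_pos": [0,0,0],"twist": -7.1},
  {"grip": 1,"delta_pos": [0,0,0],"twist": -7.1},
  {"grip": 1,"delta_pos": [0,0,0],"twist": -7.1},
  {"grip": 1,"delta_pos": [0,0,0],"twist": -7.1},
  {"grip": 1,"delta_pos": [0,0,0],"twist": -7.1},
  {"grip": 1,"delta_pos": [0,0,0],"twist": -7.1},
  {"grip": 1,"delta_pos": [0,0,0],"twist": -7.1},
  {"grip": 1,"delta_pos": [0,0,0],"twist": -7.1},
  {"grip": 1,"delta_pos": [0,0,0],"twist": -7.1},
  {"grip": 1,"delta_pos": [0,0,0],"twist": -7.1},
])

```text
clock: 7.85
position: [0.4139, 0.1817, 0.2338]
ee_rot: [0.575, 0.411, 0.576, -0.412]
contact_force: [-0.3, -0.6, 0.0]
width: 0.0856
```

Call:
step_arm([
  {"grip": 1,"delta_pos": [-0.002,-0.003,-0.02],"twist": -7},
  {"grip": 1,"delta_pos": [0,0,-0.03],"twist": -7},
  {"grip": 1,"delta_pos": [0,0,-0.03],"twist": -7},
  {"grip": 1,"delta_pos": [0,0,-0.02],"twist": 0},
  {"grip": 1,"delta_pos": [0,0,0],"twist": 0},
  {"grip": 1,"delta_pos": [0,0,0],"twist": 0},
])

```text
clock: 8.35
position: [0.4108, 0.1786, 0.1338]
ee_rot: [-0.492, -0.506, -0.493, 0.509]
contact_force: [0.4, 0.3, -0.5]
width: 0.0856
```

```bash
cat > st.py <<'E'
from h import *
s=manip.get_state(); w,x,y,z=s['ee_rot']; M=R.from_quat([x,y,z,w]).as_matrix()
print('pos',s['position'].round(4) if hasattr(s['position'],'round') else s['position'],'yaw',np.degrees(np.arctan2(M[1,1],M[0,1])).round(2),'tilt',M[:,0].round(3),'w',s['width'],'t',s['clock'],'q6',s['qpos'][5])
E
python3 st.py
python3 - <<'E'
from h import *
c=cam('wrist'); save(c,'w4.png'); np.save('w4.npy',c,allow_pickle=True)
E
```

```text
pos [0.4108 0.1786 0.1338] yaw -1.72 tilt [-0.004 -0.001 -1.   ] w 0.08562903113765072 t 8.35 q6 0.28504536897324284
```

View pics/w4.png

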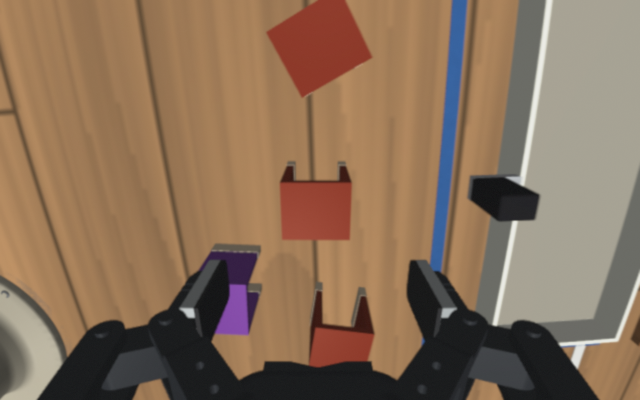

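The wrist view confirms the tile's tunnel runs along y: top face at (316,210), feet at (291,165) and (342,165). The purple lookalike at (233,305) is clear of the descent.

Run:
```python
from m3 import *
c=np.load('w4.npy',allow_pickle=True).item()
for r in tops(c,'rust',100): print(r)
```

```text
(415.7, 289.1, 48.5, 42.9, 27.3, [319.0, 43.7], np.int32(5824))
(409.9, 179.9, 43.1, 48.0, 88.4, [315.5, 209.6], np.int32(3803))
(426.7, 50.7, 43.3, 49.2, 80.2, [338.3, 346.5], np.int32(1885))
```

Call:
step_arm([
  {"grip": 1,"delta_pos": [-0.001,0,-0.03],"twist": 0},
  {"grip": 1,"delta_pos": [0,0,-0.03],"twist": 0},
  {"grip": 1,"delta_pos": [0,0,-0.025],"twist": 0},
  {"grip": 1,"delta_pos": [0,0,-0.017],"twist": 0},
  {"grip": 1,"delta_pos": [0,0,0],"twist": 0},
  {"grip": 1,"delta_pos": [0,0,0],"twist": 0},
], force=30)

```text
clock: 8.9
position: [0.4111, 0.1794, 0.034]
ee_rot: [0.493, 0.508, 0.492, -0.507]
contact_force: [-0.4, -0.0, -0.2]
width: 0.0854
```

Call:
step_arm([
  {"grip": 0.45,"delta_pos": [-0.001,0.0005,-0.003],"twist": 0},
  {"grip": 0.45,"delta_pos": [0,0,0],"twist": 0},
  {"grip": 0.45,"delta_pos": [0,0,0],"twist": 0},
  {"grip": 0.45,"delta_pos": [0,0,0],"twist": 0},
  {"grip": 0.45,"delta_pos": [0,0,0],"twist": 0},
])

```text
clock: 9.32
position: [0.4098, 0.18, 0.0316]
ee_rot: [0.493, 0.508, 0.492, -0.507]
contact_force: [-0.8, -0.1, 6.6]
width: 0.0495
```

Call:
step_arm([
  {"grip": 0.4,"delta_pos": [0,0,0.015],"twist": 0},
  {"grip": 0.4,"delta_pos": [0,0,0.035],"twist": 0},
  {"grip": 0.4,"delta_pos": [0,0,0.04],"twist": 1},
  {"grip": 0.4,"delta_pos": [0,0,0.04],"twist": 1},
  {"grip": 0.4,"delta_pos": [0,0,0.04],"twist": 0},
  {"grip": 0.4,"delta_pos": [0.01,-0.005,0.04],"twist": 0},
  {"grip": 0.4,"delta_pos": [0.025,-0.01,0.005],"twist": 0},
  {"grip": 0.4,"delta_pos": [0.03,-0.015,0],"twist": 0},
  {"grip": 0.4,"delta_pos": [0.03,-0.015,0],"twist": 0},
  {"grip": 0.4,"delta_pos": [0.03,-0.015,0],"twist": 0},
])

```text
clock: 10.15
position: [0.5348, 0.1191, 0.2463]
ee_rot: [0.502, 0.499, 0.501, -0.498]
contact_force: [0.6, -0.1, -1.1]
width: 0.0497
```

Call:
step_arm([
  {"grip": 0.4,"delta_pos": [0.03,-0.015,0],"twist": 0},
  {"grip": 0.4,"delta_pos": [0.03,-0.012,0],"twist": 0},
  {"grip": 0.4,"delta_pos": [0.025,0,0],"twist": 0},
  {"grip": 0.4,"delta_pos": [0.006,0,0],"twist": 0},
  {"grip": 0.4,"delta_pos": [0,0,0],"twist": 0},
  {"grip": 0.4,"delta_pos": [0,0,0],"twist": 0},
])

```text
clock: 10.65
position: [0.6239, 0.0928, 0.2448]
ee_rot: [0.501, 0.498, 0.502, -0.499]
contact_force: [-1.0, -0.1, -1.5]
width: 0.0496
```

```bash
python3 st.py
python3 - <<'E'
from h import *
c=cam('wrist'); save(c,'w5.png'); np.save('w5.npy',c,allow_pickle=True)
E
```

```text
pos [0.6239 0.0928 0.2448] yaw 0.3 tilt [-0.002  0.    -1.   ] w 0.04963819711660553 t 10.65 q6 0.032071952642896424
```

View pics/w5.png

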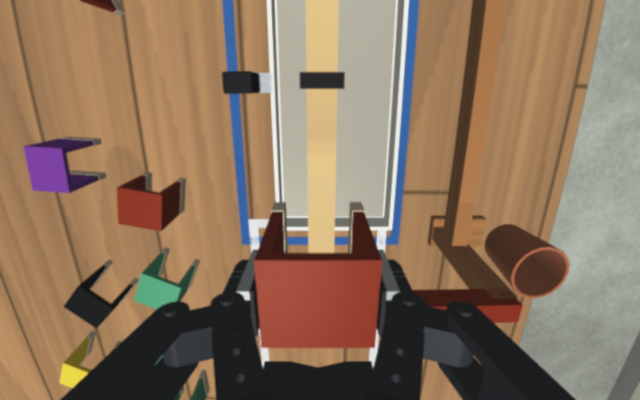

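The held tile is seen symmetrically at (318,300), with the bar's centre at column 321 and the collar at (322,80). I measure the bar here at z=0.17 before lowering.

Run:
```python
from m3 import *
c=np.load('w5.npy',allow_pickle=True).item(); g=cv2.cvtColor(c['img'],cv2.COLOR_RGB2HSV)[...,1].astype(float)
for r in (40,130,170,225):
    d=np.abs(np.diff(cv2.GaussianBlur(g[r-2:r+3].mean(0)[None],(3,1),0)[0])); a=285+d[285:322].argmax()+.5; b=322+d[322:360].argmax()+.5
    print(r,a,b,onplane(c,[[a,r],[b,r]],.17)[:,:2].round(4).tolist(), (onplane(c,[[(a+b)/2,r]],.17)[0,:2]).round(4))
k=c['img'].sum(2)<130; k[:, :298]=0;k[:,347:]=0;k[110:]=0; ys,xs=np.nonzero(k); print(xs.min(),xs.max(),ys.min(),ys.max(),onplane(c,[[xs.mean(),ys.min()],[xs.mean(),ys.max()+1]],.178).round(4))
```

```text
40 305.5 337.5 [[0.6165, 0.2067], [0.6366, 0.2068]] [0.6266 0.2068]
130 306.5 336.5 [[0.6169, 0.1504], [0.6373, 0.1506]] [0.6271 0.1505]
170 306.5 335.5 [[0.6167, 0.1224], [0.6372, 0.1225]] [0.627  0.1225]
225 307.5 352.5 [[0.6172, 0.0799], [0.6511, 0.0801]] [0.6341 0.08  ]
302 342 74 86 [[0.627  0.1861 0.178 ]
 [0.6271 0.1784 0.178 ]]
```

Call:
step_arm([
  {"grip": 0.4,"delta_pos": [0.003,-0.0008,-0.015],"twist": 0},
  {"grip": 0.4,"delta_pos": [0,0,-0.025],"twist": 0},
  {"grip": 0.4,"delta_pos": [0,0,-0.025],"twist": 0},
  {"grip": 0.4,"delta_pos": [0,0,-0.02],"twist": 0},
  {"grip": 0.4,"delta_pos": [0,0,-0.014],"twist": 0},
  {"grip": 0.4,"delta_pos": [0,0,0],"twist": 0},
  {"grip": 0.4,"delta_pos": [0,0,0],"twist": 0},
])

```text
clock: 11.28
position: [0.6263, 0.0923, 0.1464]
ee_rot: [0.501, 0.498, 0.502, -0.499]
contact_force: [-0.2, 0.0, -1.6]
width: 0.0496
```

Call:
step_arm([
  {"grip": 0.4,"delta_pos": [0,0,-0.002],"twist": 0},
  {"grip": 0.4,"delta_pos": [0,0,-0.002],"twist": 0},
  {"grip": 0.4,"delta_pos": [0,0,0],"twist": 0},
])

```text
clock: 11.53
position: [0.6282, 0.092, 0.1434]
ee_rot: [0.502, 0.499, 0.501, -0.498]
contact_force: [-0.4, -0.5, -1.6]
width: 0.0496
```

Call:
step_arm([
  {"grip": 0.65,"delta_pos": [0,0,0],"twist": 0},
  {"grip": 0.8,"delta_pos": [0,0,0],"twist": 0},
  {"grip": 0.85,"delta_pos": [0,0,0],"twist": 0},
  {"grip": 0.85,"delta_pos": [0,0,0.02],"twist": 0},
  {"grip": 0.85,"delta_pos": [0,0,0.035],"twist": 0},
  {"grip": 0.85,"delta_pos": [0,0,0.04],"twist": 0},
  {"grip": 0.85,"delta_pos": [0,0,0.01],"twist": 0},
  {"grip": 0.85,"delta_pos": [-0.03,0,0],"twist": 0},
])

```text
clock: 12.2
position: [0.605, 0.0917, 0.2515]
ee_rot: [0.505, 0.503, 0.498, -0.495]
contact_force: [-0.4, -0.5, 0.7]
width: 0.0724
```

```bash
python3 - <<'E'
from h import *
c=cam('wrist'); save(c,'w6.png'); np.save('w6.npy',c,allow_pickle=True)
E
python3 st.py
```

```text
pos [0.593  0.092  0.2492] yaw 0.31 tilt [-0.003  0.    -1.   ] w 0.07254080535732291 t 12.25 q6 0.03251028082973841
```

View pics/w6.png

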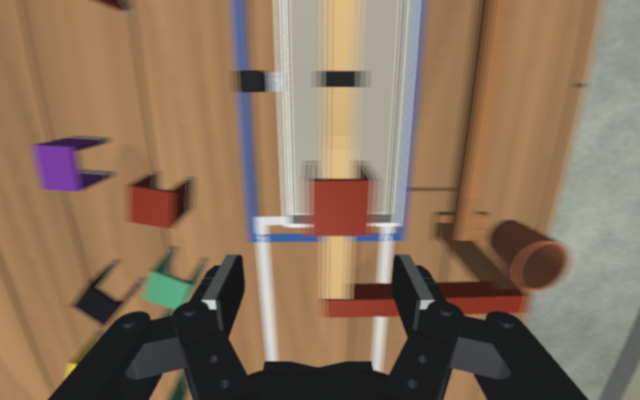

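Call:
step_arm([
  {"grip": 0.9,"delta_pos": [-0.03,-0.007,0],"twist": -3.5},
  {"grip": 1,"delta_pos": [-0.03,-0.007,0],"twist": -3.4},
  {"grip": 1,"delta_pos": [-0.03,-0.007,0],"twist": -3.4},
  {"grip": 1,"delta_pos": [-0.03,-0.007,0],"twist": 0},
  {"grip": 1,"delta_pos": [-0.03,-0.007,-0.02],"twist": 0},
  {"grip": 1,"delta_pos": [-0.0165,-0.0063,-0.03],"twist": 0},
  {"grip": 1,"delta_pos": [0,0,-0.035],"twist": 0},
  {"grip": 1,"delta_pos": [0,0,-0.035],"twist": 0},
  {"grip": 1,"delta_pos": [0,0,0],"twist": 0},
  {"grip": 1,"delta_pos": [0,0,0],"twist": 0},
])

```text
clock: 13.08
position: [0.43, 0.0506, 0.1266]
ee_rot: [-0.454, -0.541, -0.455, 0.543]
contact_force: [0.3, -0.3, 0.9]
width: 0.0854
```

```bash
cat > lt.py <<'E'
import sys
from m3 import *
c=cam('wrist')
for r in tops(c,sys.argv[1],100 if sys.argv[1]=='rust' else 105): print(r)
E
python3 lt.py rust; python3 st.py
```

```text
(427.5, 51.2, 42.9, 47.9, 80.1, [313.1, 215.5], np.int32(3922))
pos [0.432  0.0506 0.1281] yaw -10.0 tilt [ 0.001 -0.    -1.   ] w 0.08540687846234693 t 13.1333 q6 0.1309004839744881
```

Call:
step_arm([
  {"grip": 1,"delta_pos": [-0.004,0.0005,-0.03],"twist": 0},
  {"grip": 1,"delta_pos": [0,0,-0.03],"twist": 0},
  {"grip": 1,"delta_pos": [0,0,-0.025],"twist": 0},
  {"grip": 1,"delta_pos": [0,0,-0.01],"twist": 0},
  {"grip": 1,"delta_pos": [0,0,0],"twist": 0},
  {"grip": 1,"delta_pos": [0,0,0],"twist": 0},
])

```text
clock: 13.63
position: [0.4295, 0.0511, 0.0337]
ee_rot: [0.455, 0.542, 0.454, -0.541]
contact_force: [1.0, 0.1, 0.7]
width: 0.0856
```

Call:
step_arm([
  {"grip": 0.45,"delta_pos": [-0.002,0,-0.002],"twist": 0},
  {"grip": 0.45,"delta_pos": [0,0,0],"twist": 0},
  {"grip": 0.42,"delta_pos": [0,0,0],"twist": 0},
  {"grip": 0.4,"delta_pos": [0,0,0],"twist": 0},
  {"grip": 0.4,"delta_pos": [0,0,0],"twist": 0},
])

```text
clock: 14.05
position: [0.4263, 0.0511, 0.0315]
ee_rot: [0.455, 0.542, 0.454, -0.541]
contact_force: [-0.6, 1.0, 5.5]
width: 0.0494
```

Call:
step_arm([
  {"grip": 0.4,"delta_pos": [0,0,0.015],"twist": 0},
  {"grip": 0.4,"delta_pos": [0,0,0.035],"twist": 0},
  {"grip": 0.4,"delta_pos": [0,0,0.04],"twist": 3.5},
  {"grip": 0.4,"delta_pos": [0,0,0.04],"twist": 3.5},
  {"grip": 0.4,"delta_pos": [0,0,0.04],"twist": 3.3},
  {"grip": 0.4,"delta_pos": [0.01,0,0.04],"twist": 0},
  {"grip": 0.4,"delta_pos": [0.025,-0.003,0.008],"twist": 0},
  {"grip": 0.4,"delta_pos": [0.03,-0.003,0],"twist": 0},
  {"grip": 0.4,"delta_pos": [0.03,-0.003,0],"twist": 0},
  {"grip": 0.4,"delta_pos": [0.03,-0.0035,0],"twist": 0},
])

```text
clock: 14.88
position: [0.5514, 0.0386, 0.2494]
ee_rot: [0.502, 0.499, 0.501, -0.498]
contact_force: [0.4, 0.7, -1.0]
width: 0.0499
```

Call:
step_arm([
  {"grip": 0.4,"delta_pos": [0.03,0,0],"twist": 0},
  {"grip": 0.4,"delta_pos": [0.025,0,0],"twist": 0},
  {"grip": 0.4,"delta_pos": [0.015,0,0],"twist": 0},
  {"grip": 0.4,"delta_pos": [0.004,0,0],"twist": 0},
  {"grip": 0.4,"delta_pos": [0,0,0],"twist": 0},
  {"grip": 0.4,"delta_pos": [0,0,0],"twist": 0},
])

```text
clock: 15.38
position: [0.6231, 0.0387, 0.2481]
ee_rot: [0.501, 0.498, 0.502, -0.499]
contact_force: [0.5, 0.2, -1.8]
width: 0.0495
```

```bash
python3 st.py
```

```text
pos [0.6231 0.0387 0.2481] yaw 0.3 tilt [-0.002  0.    -1.   ] w 0.04948397923820235 t 15.3833 q6 -0.05460944403113168
```

Call:
step_arm([
  {"grip": 0.4,"delta_pos": [0.004,0,-0.015],"twist": 0},
  {"grip": 0.4,"delta_pos": [0,0,-0.025],"twist": 0},
  {"grip": 0.4,"delta_pos": [0,0,-0.025],"twist": 0},
  {"grip": 0.4,"delta_pos": [0,0,-0.02],"twist": 0},
  {"grip": 0.4,"delta_pos": [0,0,-0.013],"twist": 0},
  {"grip": 0.4,"delta_pos": [0,0,-0.004],"twist": 0},
  {"grip": 0.4,"delta_pos": [0,0,-0.002],"twist": 0},
  {"grip": 0.4,"delta_pos": [0,0,0],"twist": 0},
  {"grip": 0.4,"delta_pos": [0,0,0],"twist": 0},
])

```text
clock: 16.13
position: [0.6287, 0.0386, 0.1458]
ee_rot: [0.502, 0.499, 0.501, -0.498]
contact_force: [0.2, 0.3, -1.2]
width: 0.0498
```

Call:
step_arm([
  {"grip": 0.4,"delta_pos": [-0.001,0,-0.003],"twist": 0},
  {"grip": 0.4,"delta_pos": [0,0,0],"twist": 0},
  {"grip": 0.65,"delta_pos": [0,0,0],"twist": 0},
  {"grip": 0.8,"delta_pos": [0,0,0],"twist": 0},
  {"grip": 0.85,"delta_pos": [0,0,0],"twist": 0},
  {"grip": 0.85,"delta_pos": [0,0,0.02],"twist": 0},
  {"grip": 0.85,"delta_pos": [0,0,0.035],"twist": 0},
  {"grip": 0.85,"delta_pos": [0,0,0.04],"twist": 0},
  {"grip": 0.85,"delta_pos": [0,0,0.012],"twist": 0},
  {"grip": 0.9,"delta_pos": [-0.02,0.02,0],"twist": 0},
])

```text
clock: 16.97
position: [0.6133, 0.0556, 0.2531]
ee_rot: [0.505, 0.502, 0.496, -0.497]
contact_force: [0.6, 1.0, 0.7]
width: 0.0766
```

Call:
step_arm([
  {"grip": 1,"delta_pos": [-0.023,0.028,0],"twist": 4.5},
  {"grip": 1,"delta_pos": [-0.023,0.028,0],"twist": 4.5},
  {"grip": 1,"delta_pos": [-0.023,0.028,0],"twist": 4.5},
  {"grip": 1,"delta_pos": [-0.023,0.028,0],"twist": 4.5},
  {"grip": 1,"delta_pos": [-0.023,0.028,0],"twist": 4.5},
  {"grip": 1,"delta_pos": [-0.023,0.028,0],"twist": 4.2},
  {"grip": 1,"delta_pos": [-0.023,0.028,0],"twist": 0},
  {"grip": 1,"delta_pos": [-0.023,0.028,-0.02],"twist": 0},
  {"grip": 1,"delta_pos": [-0.009,0.0065,-0.03],"twist": 0},
  {"grip": 1,"delta_pos": [0,0,-0.035],"twist": 0},
])

```text
clock: 17.8
position: [0.4132, 0.292, 0.1646]
ee_rot: [0.604, 0.37, 0.603, -0.366]
contact_force: [0.8, -0.1, -0.2]
width: 0.0852
```

Call:
step_arm([
  {"grip": 1,"delta_pos": [0,0,-0.03],"twist": 0},
  {"grip": 1,"delta_pos": [0,0,0],"twist": 0},
  {"grip": 1,"delta_pos": [0,0,0],"twist": 0},
])

```text
clock: 18.05
position: [0.4136, 0.2888, 0.1327]
ee_rot: [0.602, 0.369, 0.603, -0.37]
contact_force: [-0.2, -0.7, 0.4]
width: 0.0853
```

```bash
python3 lt.py rust; python3 st.py
```

```text
(415.9, 289.2, 47.9, 42.4, 27.1, [319.5, 212.3], np.int32(3749))
pos [0.4152 0.2894 0.1342] yaw 26.99 tilt [ 0.001  0.    -1.   ] w 0.08565521454638111 t 18.1 q6 0.00023473390520936484
```

Call:
step_arm([
  {"grip": 1,"delta_pos": [0.001,0,-0.03],"twist": 0},
  {"grip": 1,"delta_pos": [0,0,-0.03],"twist": 0},
  {"grip": 1,"delta_pos": [0,0,-0.025],"twist": 0},
  {"grip": 1,"delta_pos": [0,0,-0.015],"twist": 0},
  {"grip": 1,"delta_pos": [0,0,-0.001],"twist": 0},
  {"grip": 0.45,"delta_pos": [0,0,0],"twist": 0},
  {"grip": 0.45,"delta_pos": [0,0,0],"twist": 0},
  {"grip": 0.42,"delta_pos": [0,0,0],"twist": 0},
  {"grip": 0.4,"delta_pos": [0,0,0],"twist": 0},
  {"grip": 0.4,"delta_pos": [0,0,0],"twist": 0},
])

```text
clock: 18.93
position: [0.4169, 0.2898, 0.0344]
ee_rot: [0.604, 0.371, 0.602, -0.368]
contact_force: [-0.2, -0.8, 7.3]
width: 0.0498
```

Call:
step_arm([
  {"grip": 0.4,"delta_pos": [0,0,0.015],"twist": 0},
  {"grip": 0.4,"delta_pos": [0,0,0.035],"twist": 0},
  {"grip": 0.4,"delta_pos": [0,0,0.04],"twist": -4.5},
  {"grip": 0.4,"delta_pos": [0,0,0.04],"twist": -4.5},
  {"grip": 0.4,"delta_pos": [0,0,0.04],"twist": -4.5},
  {"grip": 0.4,"delta_pos": [0.01,-0.01,0.04],"twist": -4.5},
  {"grip": 0.4,"delta_pos": [0.025,-0.02,0.008],"twist": -4.5},
  {"grip": 0.4,"delta_pos": [0.03,-0.02,0],"twist": -4.2},
  {"grip": 0.4,"delta_pos": [0.03,-0.02,0],"twist": 0},
  {"grip": 0.4,"delta_pos": [0.03,-0.02,0],"twist": 0},
])

```text
clock: 19.77
position: [0.5413, 0.1984, 0.2514]
ee_rot: [0.502, 0.5, 0.501, -0.498]
contact_force: [0.0, 0.3, -1.2]
width: 0.0497
```

Call:
step_arm([
  {"grip": 0.4,"delta_pos": [0.03,-0.02,0],"twist": 0},
  {"grip": 0.4,"delta_pos": [0.03,-0.02,0],"twist": 0},
  {"grip": 0.4,"delta_pos": [0.02,-0.0135,0],"twist": 0},
  {"grip": 0.4,"delta_pos": [0.005,0,0],"twist": 0},
  {"grip": 0.4,"delta_pos": [0,0,0],"twist": 0},
  {"grip": 0.4,"delta_pos": [0,0,0],"twist": 0},
])

```text
clock: 20.27
position: [0.6245, 0.1461, 0.2498]
ee_rot: [0.501, 0.499, 0.502, -0.499]
contact_force: [0.0, -0.0, -0.7]
width: 0.0497
```

```bash
python3 st.py
cat > hung.py <<'E'
from m3 import *
c=cam('wrist'); np.save('wh.npy',c,allow_pickle=True)
h=cv2.cvtColor(c['img'],cv2.COLOR_RGB2HSV).astype(int)
for col,v in (('rust',100),('green',105)):
    m=cv2.morphologyEx((masks(c['img'])[col]&(h[...,2]>v)).astype(np.uint8),cv2.MORPH_OPEN,np.ones((5,5)))
    for st,ce,mm in comps(m,200):
        ys,xs=np.nonzero(mm); P=onplane(c,np.c_[xs,ys],.176)[:,:2]*1000
        if P[:,0].mean()>560 and P[:,0].max()<680: print(col,np.round(cv2.minAreaRect(P.astype(np.float32))[0],1),np.round(cv2.minAreaRect(P.astype(np.float32))[1:][0],1),'y',P[:,1].min().round(1),P[:,1].max().round(1),ce.round(0),st)
E
python3 hung.py
```

```text
pos [0.6245 0.1461 0.2498] yaw 0.29 tilt [-0.001  0.001 -1.   ] w 0.049714403784581127 t 20.2667 q6 0.11590016655741447
rust [626.   62.3] [97.8 92.1] y 16.4 108.5 [318. 298.] [  257   255   123    93 10465]
rust [648.4   2.4] [58.3 16.6] y -6.1 10.7 [339. 357.] [310 352  66  15 720]
```

Call:
step_arm([
  {"grip": 0.4,"delta_pos": [0.002,0,-0.015],"twist": 0},
  {"grip": 0.4,"delta_pos": [0,0,-0.025],"twist": 0},
  {"grip": 0.4,"delta_pos": [0,0,-0.025],"twist": 0},
  {"grip": 0.4,"delta_pos": [0,0,-0.02],"twist": 0},
  {"grip": 0.4,"delta_pos": [0,0,-0.013],"twist": 0},
  {"grip": 0.4,"delta_pos": [0,0,-0.004],"twist": 0},
  {"grip": 0.4,"delta_pos": [0,0,-0.002],"twist": 0},
  {"grip": 0.4,"delta_pos": [0,0,0],"twist": 0},
  {"grip": 0.4,"delta_pos": [0,0,0],"twist": 0},
])

```text
clock: 21.07
position: [0.6276, 0.1463, 0.1471]
ee_rot: [0.502, 0.499, 0.501, -0.498]
contact_force: [0.4, -0.9, -0.5]
width: 0.0496
```

Call:
step_arm([
  {"grip": 0.4,"delta_pos": [-0.001,-0.001,-0.002],"twist": 0},
  {"grip": 0.4,"delta_pos": [0,0,0],"twist": 0},
  {"grip": 0.65,"delta_pos": [0,0,0],"twist": 0},
  {"grip": 0.8,"delta_pos": [0,0,0],"twist": 0},
  {"grip": 0.85,"delta_pos": [0,0,0],"twist": 0},
  {"grip": 0.85,"delta_pos": [0,0,0.02],"twist": 0},
  {"grip": 0.85,"delta_pos": [0,0,0.035],"twist": 0},
  {"grip": 0.85,"delta_pos": [0,0,0.04],"twist": 0},
  {"grip": 0.85,"delta_pos": [0,0,0.012],"twist": 0},
  {"grip": 0.9,"delta_pos": [-0.015,-0.02,0],"twist": 0},
])

```text
clock: 21.9
position: [0.6159, 0.1275, 0.2555]
ee_rot: [0.504, 0.502, 0.5, -0.494]
contact_force: [1.0, -0.2, -0.2]
width: 0.0769
```

Call:
step_arm([
  {"grip": 1,"delta_pos": [-0.025,-0.025,0],"twist": -4.1},
  {"grip": 1,"delta_pos": [-0.025,-0.025,0],"twist": -4.1},
  {"grip": 1,"delta_pos": [-0.025,-0.025,0],"twist": -4.1},
  {"grip": 1,"delta_pos": [-0.025,-0.025,0],"twist": -4.1},
  {"grip": 1,"delta_pos": [-0.025,-0.025,0],"twist": -4.1},
  {"grip": 1,"delta_pos": [-0.025,-0.025,0],"twist": -3.8},
  {"grip": 1,"delta_pos": [-0.025,-0.025,0],"twist": 0},
  {"grip": 1,"delta_pos": [-0.012,-0.012,-0.02],"twist": 0},
  {"grip": 1,"delta_pos": [0,0,-0.03],"twist": 0},
  {"grip": 1,"delta_pos": [0,0,-0.035],"twist": 0},
])

```text
clock: 22.73
position: [0.4251, -0.0637, 0.1668]
ee_rot: [0.386, 0.595, 0.382, -0.592]
contact_force: [1.4, 0.2, -0.7]
width: 0.0857
```

Call:
step_arm([
  {"grip": 1,"delta_pos": [0,0,-0.03],"twist": 0},
  {"grip": 1,"delta_pos": [0,0,0],"twist": 0},
  {"grip": 1,"delta_pos": [0,0,0],"twist": 0},
])

```text
clock: 22.98
position: [0.4233, -0.062, 0.1351]
ee_rot: [-0.384, -0.592, -0.386, 0.594]
contact_force: [-0.3, 0.1, 0.2]
width: 0.0854
```

```bash
python3 lt.py green; python3 st.py
python3 - <<'E'
from h import *
c=cam('top'); np.save('t7.npy',c,allow_pickle=True); save(c,'t7.png',(150,50,450,260),2.6)
E
```

```text
(428.0, -61.2, 43.2, 49.1, 66.0, [322.4, 207.7], np.int32(3888))
(414.2, -158.7, 44.4, 50.1, 85.8, [354.5, 314.8], np.int32(2583))
pos [ 0.4249 -0.0625  0.1365] yaw -24.01 tilt [ 0.001 -0.    -1.   ] w 0.08531029117963232 t 23.0333 q6 0.11073971157427712
```

View pics/t7.png

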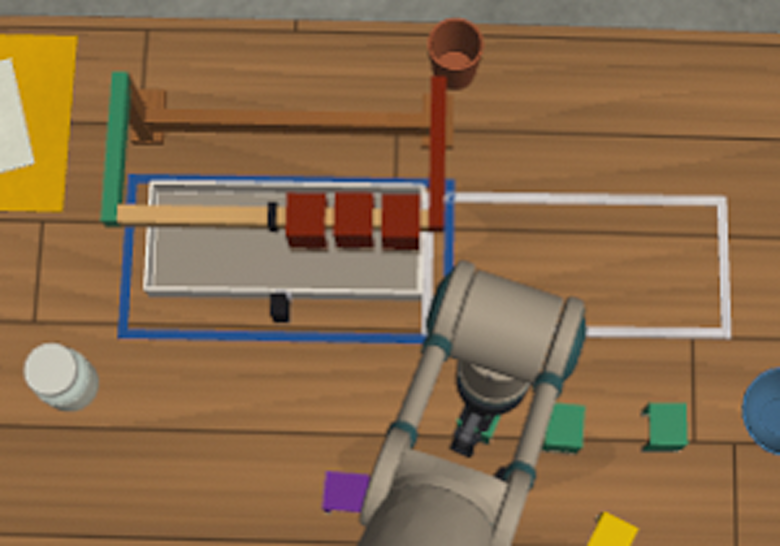

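Three rust tiles hang evenly with visible gaps at crop (306,222), (354,222) and (402,222), and the pan is still inside the blue outline. On to the greens.

Call:
step_arm([
  {"grip": 1,"delta_pos": [0.0025,0.001,-0.03],"twist": 0},
  {"grip": 1,"delta_pos": [0,0,-0.03],"twist": 0},
  {"grip": 1,"delta_pos": [0,0,-0.025],"twist": 0},
  {"grip": 1,"delta_pos": [0,0,-0.017],"twist": 0},
  {"grip": 1,"delta_pos": [0,0,-0.002],"twist": 0},
  {"grip": 0.45,"delta_pos": [0,0,0],"twist": 0},
  {"grip": 0.45,"delta_pos": [0,0,0],"twist": 0},
  {"grip": 0.42,"delta_pos": [0,0,0],"twist": 0},
  {"grip": 0.4,"delta_pos": [0,0,0],"twist": 0},
  {"grip": 0.4,"delta_pos": [0,0,0],"twist": 0},
])

```text
clock: 23.92
position: [0.4284, -0.0617, 0.0334]
ee_rot: [0.386, 0.594, 0.384, -0.592]
contact_force: [-0.2, -0.5, 5.7]
width: 0.0495
```

Call:
step_arm([
  {"grip": 0.4,"delta_pos": [0,0,0.015],"twist": 0},
  {"grip": 0.4,"delta_pos": [0,0,0.035],"twist": 0},
  {"grip": 0.4,"delta_pos": [0,0,0.04],"twist": 4.1},
  {"grip": 0.4,"delta_pos": [0,0,0.04],"twist": 4.1},
  {"grip": 0.4,"delta_pos": [0,0.01,0.04],"twist": 4.1},
  {"grip": 0.4,"delta_pos": [0,0.025,0.04],"twist": 4},
  {"grip": 0.4,"delta_pos": [0.01,0.035,0.008],"twist": 4},
  {"grip": 0.4,"delta_pos": [0.02,0.035,0],"twist": 4},
  {"grip": 0.4,"delta_pos": [0.02,0.035,0],"twist": 0},
  {"grip": 0.4,"delta_pos": [0.02,0.035,0],"twist": 0},
])

```text
clock: 24.75
position: [0.4972, 0.1125, 0.2468]
ee_rot: [0.502, 0.5, 0.5, -0.498]
contact_force: [0.6, -0.3, -1.5]
width: 0.0493
```

Call:
step_arm([
  {"grip": 0.4,"delta_pos": [0.025,0.03,0],"twist": 0},
  {"grip": 0.4,"delta_pos": [0.03,0.03,0],"twist": 0},
  {"grip": 0.4,"delta_pos": [0.03,0.025,0],"twist": 0},
  {"grip": 0.4,"delta_pos": [0.025,0.015,0],"twist": 0},
  {"grip": 0.4,"delta_pos": [0.015,0.005,0],"twist": 0},
  {"grip": 0.4,"delta_pos": [0.003,0,0],"twist": 0},
  {"grip": 0.4,"delta_pos": [0,0,0],"twist": 0},
  {"grip": 0.4,"delta_pos": [0,0,0],"twist": 0},
])

```text
clock: 25.42
position: [0.6232, 0.2148, 0.2451]
ee_rot: [0.501, 0.498, 0.501, -0.499]
contact_force: [0.1, -0.1, -0.8]
width: 0.0498
```

```bash
python3 st.py
```

```text
pos [0.6232 0.2148 0.2451] yaw 0.28 tilt [-0.001 -0.    -1.   ] w 0.0498067955663621 t 25.4167 q6 0.22171620745602383
```

Call:
step_arm([
  {"grip": 0.4,"delta_pos": [0.003,0.0035,-0.01],"twist": 0},
  {"grip": 0.4,"delta_pos": [0,0,-0.025],"twist": 0},
  {"grip": 0.4,"delta_pos": [0,0,-0.025],"twist": 0},
  {"grip": 0.4,"delta_pos": [0,0,-0.02],"twist": 0},
  {"grip": 0.4,"delta_pos": [0,0,-0.013],"twist": 0},
  {"grip": 0.4,"delta_pos": [0,0,-0.004],"twist": 0},
  {"grip": 0.4,"delta_pos": [0,0,-0.002],"twist": 0},
  {"grip": 0.4,"delta_pos": [0,0,0],"twist": 0},
  {"grip": 0.4,"delta_pos": [0,0,0],"twist": 0},
])

```text
clock: 26.17
position: [0.6277, 0.2189, 0.1472]
ee_rot: [0.502, 0.499, 0.501, -0.498]
contact_force: [1.3, 0.1, -0.8]
width: 0.0497
```

Call:
step_arm([
  {"grip": 0.4,"delta_pos": [-0.0005,0,-0.0025],"twist": 0},
  {"grip": 0.4,"delta_pos": [0,0,0],"twist": 0},
  {"grip": 0.65,"delta_pos": [0,0,0],"twist": 0},
  {"grip": 0.8,"delta_pos": [0,0,0],"twist": 0},
  {"grip": 0.85,"delta_pos": [0,0,0],"twist": 0},
  {"grip": 0.85,"delta_pos": [0,0,0.02],"twist": 0},
  {"grip": 0.85,"delta_pos": [0,0,0.035],"twist": 0},
  {"grip": 0.85,"delta_pos": [0,0,0.04],"twist": 0},
  {"grip": 0.85,"delta_pos": [0,0,0.012],"twist": 0},
  {"grip": 0.9,"delta_pos": [-0.02,-0.02,0],"twist": 0},
])

```text
clock: 27.0
position: [0.6121, 0.2019, 0.2552]
ee_rot: [0.504, 0.503, 0.5, -0.494]
contact_force: [1.2, -0.1, -1.1]
width: 0.0767
```

Call:
step_arm([
  {"grip": 1,"delta_pos": [-0.025,-0.03,0],"twist": -4.5},
  {"grip": 1,"delta_pos": [-0.025,-0.03,0],"twist": 0},
  {"grip": 1,"delta_pos": [-0.025,-0.03,0],"twist": 0},
  {"grip": 1,"delta_pos": [-0.025,-0.03,0],"twist": 0},
  {"grip": 1,"delta_pos": [-0.02,-0.035,0],"twist": 0},
  {"grip": 1,"delta_pos": [-0.02,-0.035,0],"twist": 0},
  {"grip": 1,"delta_pos": [-0.02,-0.035,0],"twist": 0},
  {"grip": 1,"delta_pos": [-0.02,-0.035,0],"twist": 0},
  {"grip": 1,"delta_pos": [-0.013,-0.035,0],"twist": 0},
  {"grip": 1,"delta_pos": [0,-0.035,0],"twist": 0},
])

```text
clock: 27.83
position: [0.4105, -0.1319, 0.2511]
ee_rot: [-0.481, -0.518, -0.481, 0.518]
contact_force: [0.6, 0.4, -0.3]
width: 0.0855
```

Call:
step_arm([
  {"grip": 1,"delta_pos": [0,-0.025,-0.02],"twist": 0},
  {"grip": 1,"delta_pos": [0,-0.002,-0.035],"twist": 0},
  {"grip": 1,"delta_pos": [0,0,-0.035],"twist": 0},
  {"grip": 1,"delta_pos": [0,0,-0.03],"twist": 0},
  {"grip": 1,"delta_pos": [0,0,0],"twist": 0},
  {"grip": 1,"delta_pos": [0,0,0],"twist": 0},
])

```text
clock: 28.33
position: [0.4129, -0.1579, 0.1299]
ee_rot: [-0.48, -0.518, -0.482, 0.518]
contact_force: [1.1, -0.3, 0.5]
width: 0.0854
```

```bash
python3 lt.py green; python3 st.py
```

```text
(413.9, -158.4, 43.5, 49.2, 85.9, [317.9, 213.9], np.int32(3994))
(417.9, -278.5, 48.8, 40.5, 1.1, [332.6, 345.5], np.int32(2051))
pos [ 0.4144 -0.1585  0.1314] yaw -4.2 tilt [ 0.001 -0.001 -1.   ] w 0.08515133371303675 t 28.3833 q6 -0.44928360965989717
```

Call:
step_arm([
  {"grip": 1,"delta_pos": [0,0,-0.03],"twist": 0},
  {"grip": 1,"delta_pos": [0,0,-0.03],"twist": 0},
  {"grip": 1,"delta_pos": [0,0,-0.025],"twist": 0},
  {"grip": 1,"delta_pos": [0,0,-0.013],"twist": 0},
  {"grip": 1,"delta_pos": [0,0,-0.001],"twist": 0},
  {"grip": 0.45,"delta_pos": [0,0,0],"twist": 0},
  {"grip": 0.45,"delta_pos": [0,0,0],"twist": 0},
  {"grip": 0.42,"delta_pos": [0,0,0],"twist": 0},
  {"grip": 0.4,"delta_pos": [0,0,0],"twist": 0},
  {"grip": 0.4,"delta_pos": [0,0,0],"twist": 0},
])

```text
clock: 29.22
position: [0.4151, -0.159, 0.0333]
ee_rot: [0.483, 0.518, 0.48, -0.518]
contact_force: [-0.3, 0.3, 5.4]
width: 0.0497
```

Call:
step_arm([
  {"grip": 0.4,"delta_pos": [0,0,0.015],"twist": 0},
  {"grip": 0.4,"delta_pos": [0,0,0.035],"twist": 0},
  {"grip": 0.4,"delta_pos": [0,0,0.04],"twist": 2.2},
  {"grip": 0.4,"delta_pos": [0,0,0.04],"twist": 2.2},
  {"grip": 0.4,"delta_pos": [0,0.01,0.04],"twist": 0},
  {"grip": 0.4,"delta_pos": [0,0.025,0.04],"twist": 0},
  {"grip": 0.4,"delta_pos": [0,0.035,0.005],"twist": 0},
  {"grip": 0.4,"delta_pos": [0,0.035,0],"twist": 0},
  {"grip": 0.4,"delta_pos": [0,0.035,0],"twist": 0},
  {"grip": 0.4,"delta_pos": [0.01,0.035,0],"twist": 0},
])

```text
clock: 30.05
position: [0.4218, 0.0154, 0.2435]
ee_rot: [0.501, 0.5, 0.5, -0.499]
contact_force: [1.1, -0.8, -2.3]
width: 0.0494
```

Call:
step_arm([
  {"grip": 0.4,"delta_pos": [0.02,0.035,0],"twist": 0},
  {"grip": 0.4,"delta_pos": [0.02,0.035,0],"twist": 0},
  {"grip": 0.4,"delta_pos": [0.025,0.03,0],"twist": 0},
  {"grip": 0.4,"delta_pos": [0.025,0.03,0],"twist": 0},
  {"grip": 0.4,"delta_pos": [0.03,0.03,0],"twist": 0},
  {"grip": 0.4,"delta_pos": [0.03,0.03,0],"twist": 0},
  {"grip": 0.4,"delta_pos": [0.025,0.03,0],"twist": 0},
  {"grip": 0.4,"delta_pos": [0.015,0.025,0],"twist": 0},
  {"grip": 0.4,"delta_pos": [0.008,0.01,0],"twist": 0},
  {"grip": 0.4,"delta_pos": [0,0,0],"twist": 0},
])

```text
clock: 30.88
position: [0.6221, 0.2708, 0.2417]
ee_rot: [0.502, 0.499, 0.501, -0.498]
contact_force: [0.7, -0.3, -0.9]
width: 0.0496
```

```bash
python3 st.py
```

```text
pos [0.6221 0.2708 0.2417] yaw 0.34 tilt [ 0.002  0.002 -1.   ] w 0.04959177496470182 t 30.8833 q6 0.3014192310895216
```

Call:
step_arm([
  {"grip": 0.4,"delta_pos": [0.0035,0.001,-0.01],"twist": 0},
  {"grip": 0.4,"delta_pos": [0,0,-0.02],"twist": 0},
  {"grip": 0.4,"delta_pos": [0,0,-0.025],"twist": 0},
  {"grip": 0.4,"delta_pos": [0,0,-0.02],"twist": 0},
  {"grip": 0.4,"delta_pos": [0,0,-0.013],"twist": 0},
  {"grip": 0.4,"delta_pos": [0,0,-0.004],"twist": 0},
  {"grip": 0.4,"delta_pos": [0,0,-0.002],"twist": 0},
  {"grip": 0.4,"delta_pos": [0,0,0],"twist": 0},
  {"grip": 0.4,"delta_pos": [0,0,0],"twist": 0},
])

```text
clock: 31.63
position: [0.6247, 0.2686, 0.1492]
ee_rot: [0.501, 0.5, 0.5, -0.499]
contact_force: [0.4, -0.0, -0.4]
width: 0.0495
```

Call:
step_arm([
  {"grip": 0.4,"delta_pos": [0.0015,0.0025,0],"twist": 0},
  {"grip": 0.4,"delta_pos": [0,0,-0.005],"twist": 0},
  {"grip": 0.4,"delta_pos": [0,0,0],"twist": 0},
  {"grip": 0.4,"delta_pos": [0,0,0],"twist": 0},
])

```text
clock: 31.97
position: [0.6263, 0.2717, 0.1434]
ee_rot: [0.501, 0.5, 0.501, -0.498]
contact_force: [1.6, 0.0, 1.3]
width: 0.0499
```

Call:
step_arm([
  {"grip": 0.65,"delta_pos": [0,0,0],"twist": 0},
  {"grip": 0.8,"delta_pos": [0,0,0],"twist": 0},
  {"grip": 0.85,"delta_pos": [0,0,0],"twist": 0},
  {"grip": 0.85,"delta_pos": [0,0,0.02],"twist": 0},
  {"grip": 0.85,"delta_pos": [0,0,0.035],"twist": 0},
  {"grip": 0.85,"delta_pos": [0,0,0.04],"twist": 0},
  {"grip": 0.85,"delta_pos": [0,0,0.014],"twist": 0},
  {"grip": 0.9,"delta_pos": [-0.02,-0.02,0],"twist": 0},
  {"grip": 1,"delta_pos": [-0.025,-0.03,0],"twist": 0.8},
  {"grip": 1,"delta_pos": [-0.025,-0.03,0],"twist": 0},
])

```text
clock: 32.8
position: [0.5548, 0.1909, 0.2516]
ee_rot: [0.505, 0.495, 0.505, -0.495]
contact_force: [0.0, -0.5, 0.2]
width: 0.0851
```

Call:
step_arm([
  {"grip": 1,"delta_pos": [-0.025,-0.03,0],"twist": 0},
  {"grip": 1,"delta_pos": [-0.025,-0.03,0],"twist": 0},
  {"grip": 1,"delta_pos": [-0.02,-0.035,0],"twist": 0},
  {"grip": 1,"delta_pos": [-0.02,-0.035,0],"twist": 0},
  {"grip": 1,"delta_pos": [-0.02,-0.035,0],"twist": 0},
  {"grip": 1,"delta_pos": [-0.02,-0.035,0],"twist": 0},
  {"grip": 1,"delta_pos": [-0.009,-0.038,0],"twist": 0},
  {"grip": 1,"delta_pos": [0,-0.038,0],"twist": 0},
  {"grip": 1,"delta_pos": [0,-0.038,0],"twist": 0},
  {"grip": 1,"delta_pos": [0,-0.038,0],"twist": 0},
])

```text
clock: 33.63
position: [0.4157, -0.1623, 0.2522]
ee_rot: [0.505, 0.496, 0.504, -0.496]
contact_force: [1.9, -0.5, -0.6]
width: 0.0854
```

Call:
step_arm([
  {"grip": 1,"delta_pos": [0,-0.038,0],"twist": 0},
  {"grip": 1,"delta_pos": [0,-0.035,0],"twist": 0},
  {"grip": 1,"delta_pos": [0,-0.03,-0.02],"twist": 0},
  {"grip": 1,"delta_pos": [0,-0.013,-0.035],"twist": 0},
  {"grip": 1,"delta_pos": [0,0,-0.035],"twist": 0},
  {"grip": 1,"delta_pos": [0,0,-0.03],"twist": 0},
  {"grip": 1,"delta_pos": [0,0,0],"twist": 0},
  {"grip": 1,"delta_pos": [0,0,0],"twist": 0},
])

```text
clock: 34.3
position: [0.4156, -0.276, 0.1308]
ee_rot: [0.503, 0.496, 0.506, -0.496]
contact_force: [0.5, 0.0, -0.5]
width: 0.0854
```

```bash
python3 lt.py green; python3 st.py
```

```text
(417.9, -280.2, 49.2, 43.3, 1.0, [319.6, 218.3], np.int32(3867))
pos [ 0.417  -0.277   0.1326] yaw 1.0 tilt [ 0.001 -0.    -1.   ] w 0.08535484214622 t 34.35 q6 -0.742992274112023
```

Call:
step_arm([
  {"grip": 1,"delta_pos": [0.0005,-0.003,-0.03],"twist": 0},
  {"grip": 1,"delta_pos": [0,0,-0.03],"twist": 0},
  {"grip": 1,"delta_pos": [0,0,-0.025],"twist": 0},
  {"grip": 1,"delta_pos": [0,0,-0.013],"twist": 0},
  {"grip": 1,"delta_pos": [0,0,-0.001],"twist": 0},
  {"grip": 0.45,"delta_pos": [0,0,0],"twist": 0},
  {"grip": 0.45,"delta_pos": [0,0,0],"twist": 0},
  {"grip": 0.42,"delta_pos": [0,0,0],"twist": 0},
  {"grip": 0.4,"delta_pos": [0,0,0],"twist": 0},
  {"grip": 0.4,"delta_pos": [0,0,0],"twist": 0},
])

```text
clock: 35.18
position: [0.4184, -0.2809, 0.0349]
ee_rot: [0.506, 0.496, 0.503, -0.496]
contact_force: [-0.2, -0.4, 6.7]
width: 0.0496
```

Call:
step_arm([
  {"grip": 0.4,"delta_pos": [0,0,0.015],"twist": 0},
  {"grip": 0.4,"delta_pos": [0,0,0.035],"twist": 0},
  {"grip": 0.4,"delta_pos": [0,0,0.04],"twist": -0.7},
  {"grip": 0.4,"delta_pos": [0,0,0.04],"twist": 0},
  {"grip": 0.4,"delta_pos": [0,0.01,0.04],"twist": 0},
  {"grip": 0.4,"delta_pos": [0,0.025,0.04],"twist": 0},
  {"grip": 0.4,"delta_pos": [0,0.035,0.005],"twist": 0},
  {"grip": 0.4,"delta_pos": [0,0.035,0],"twist": 0},
  {"grip": 0.4,"delta_pos": [0,0.035,0],"twist": 0},
  {"grip": 0.4,"delta_pos": [0,0.035,0],"twist": 0},
])

```text
clock: 36.02
position: [0.4167, -0.1062, 0.2445]
ee_rot: [0.502, 0.499, 0.5, -0.498]
contact_force: [0.3, -0.3, -1.1]
width: 0.0498
```

Call:
step_arm([
  {"grip": 0.4,"delta_pos": [0,0.035,0],"twist": 0},
  {"grip": 0.4,"delta_pos": [0,0.035,0],"twist": 0},
  {"grip": 0.4,"delta_pos": [0,0.035,0],"twist": 0},
  {"grip": 0.4,"delta_pos": [0,0.035,0],"twist": 0},
  {"grip": 0.4,"delta_pos": [0.02,0.035,0],"twist": 0},
  {"grip": 0.4,"delta_pos": [0.02,0.035,0],"twist": 0},
  {"grip": 0.4,"delta_pos": [0.025,0.03,0],"twist": 0},
  {"grip": 0.4,"delta_pos": [0.025,0.03,0],"twist": 0},
  {"grip": 0.4,"delta_pos": [0.025,0.03,0],"twist": 0},
  {"grip": 0.4,"delta_pos": [0.025,0.03,0],"twist": 0},
])

```text
clock: 36.85
position: [0.5577, 0.2243, 0.2441]
ee_rot: [0.502, 0.499, 0.501, -0.498]
contact_force: [0.6, -0.5, -1.0]
width: 0.0496
```

Call:
step_arm([
  {"grip": 0.4,"delta_pos": [0.025,0.03,0],"twist": 0},
  {"grip": 0.4,"delta_pos": [0.02,0.03,0],"twist": 0},
  {"grip": 0.4,"delta_pos": [0.015,0.02,0],"twist": 0},
  {"grip": 0.4,"delta_pos": [0.005,0.01,0],"twist": 0},
  {"grip": 0.4,"delta_pos": [0,0,0],"twist": 0},
  {"grip": 0.4,"delta_pos": [0,0,0],"twist": 0},
])

```text
clock: 37.35
position: [0.6213, 0.3119, 0.2431]
ee_rot: [0.502, 0.498, 0.501, -0.499]
contact_force: [0.4, -0.9, -1.0]
width: 0.0496
```

```bash
python3 st.py
python3 - <<'E'
from h import *
c=cam('wrist'); save(c,'w8.png'); np.save('w8.npy',c,allow_pickle=True)
E
```

```text
pos [0.6213 0.3119 0.2431] yaw 0.33 tilt [-0.001 -0.001 -1.   ] w 0.04962275785714451 t 37.35 q6 0.36002821230972426
```

View pics/w8.png

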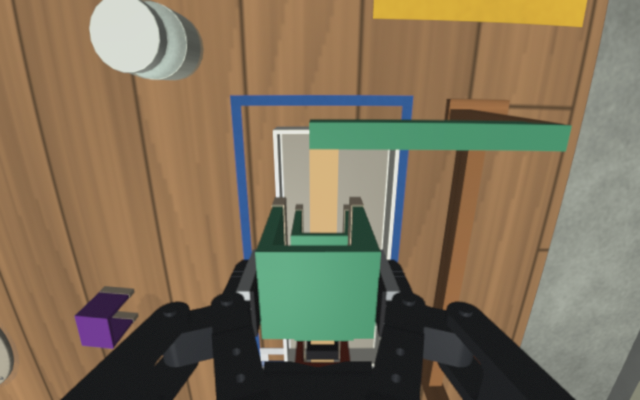

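Run:
```python
from m3 import *
c=np.load('w8.npy',allow_pickle=True).item()
print(c['img'][112:158:2,450].tolist())
print(onplane(c,[[450,121],[450,151],[324,151]],.172).round(4), onplane(c,[[320,234],[320,247]],.176).round(4))
for r in range(226,252,2): print(r,c['img'][r,320].tolist())
```

```text
[[91, 64, 42], [82, 59, 39], [78, 56, 37], [76, 56, 38], [53, 62, 45], [46, 87, 64], [72, 142, 105], [75, 149, 110], [75, 148, 110], [76, 149, 111], [76, 149, 110], [76, 149, 110], [75, 148, 109], [75, 148, 110], [75, 148, 110], [75, 149, 110], [76, 149, 110], [76, 149, 110], [77, 148, 109], [124, 124, 89], [143, 110, 78], [147, 113, 80], [150, 115, 81]]
[[0.7103 0.3769 0.172 ]
 [0.7131 0.3566 0.172 ]
 [0.6263 0.3558 0.172 ]] [[0.624  0.2952 0.176 ]
 [0.6241 0.2845 0.176 ]]
226 [215, 180, 127]
228 [215, 181, 128]
230 [214, 179, 127]
232 [156, 136, 97]
234 [46, 75, 57]
236 [79, 140, 107]
238 [94, 167, 129]
240 [94, 168, 129]
242 [95, 168, 129]
244 [84, 150, 115]
246 [43, 78, 60]
248 [35, 64, 49]
250 [36, 66, 51]
```

Call:
step_arm([
  {"grip": 0.4,"delta_pos": [0.0035,0.0125,0],"twist": 0},
  {"grip": 0.4,"delta_pos": [0,0,-0.01],"twist": 0},
  {"grip": 0.4,"delta_pos": [0,0,-0.02],"twist": 0},
  {"grip": 0.4,"delta_pos": [0,0,-0.025],"twist": 0},
  {"grip": 0.4,"delta_pos": [0,0,-0.02],"twist": 0},
  {"grip": 0.4,"delta_pos": [0,0,-0.013],"twist": 0},
  {"grip": 0.4,"delta_pos": [0,0,-0.005],"twist": 0},
  {"grip": 0.4,"delta_pos": [0,0,0],"twist": 0},
  {"grip": 0.4,"delta_pos": [0,0,0],"twist": 0},
])

```text
clock: 38.15
position: [0.6257, 0.3247, 0.1505]
ee_rot: [0.501, 0.499, 0.501, -0.499]
contact_force: [-0.1, -0.6, -0.1]
width: 0.0497
```

Call:
step_arm([
  {"grip": 0.4,"delta_pos": [0,0,-0.003],"twist": 0},
  {"grip": 0.4,"delta_pos": [0,0,-0.002],"twist": 0},
  {"grip": 0.4,"delta_pos": [0,0,0],"twist": 0},
  {"grip": 0.4,"delta_pos": [0,0,0],"twist": 0},
])

```text
clock: 38.48
position: [0.6257, 0.325, 0.1456]
ee_rot: [0.501, 0.499, 0.501, -0.498]
contact_force: [-0.4, -0.9, -0.6]
width: 0.0493
```

Call:
step_arm([
  {"grip": 0.65,"delta_pos": [0,0,0],"twist": 0},
  {"grip": 0.8,"delta_pos": [0,0,0],"twist": 0},
  {"grip": 0.85,"delta_pos": [0,0,0],"twist": 0},
  {"grip": 0.85,"delta_pos": [0,0,0.02],"twist": 0},
  {"grip": 0.85,"delta_pos": [0,0,0.035],"twist": 0},
  {"grip": 0.85,"delta_pos": [0,0,0.04],"twist": 0},
  {"grip": 0.85,"delta_pos": [0,0,0.03],"twist": 0},
  {"grip": 0.9,"delta_pos": [-0.03,0,0.02],"twist": 0},
  {"grip": 1,"delta_pos": [-0.035,0,0],"twist": 0},
  {"grip": 1,"delta_pos": [-0.035,0,0],"twist": 0},
])

```text
clock: 39.32
position: [0.5258, 0.3251, 0.292]
ee_rot: [0.502, 0.5, 0.501, -0.497]
contact_force: [0.4, 1.0, 0.1]
width: 0.0853
```

Call:
step_arm([
  {"grip": 1,"delta_pos": [-0.035,0,0],"twist": 0},
  {"grip": 1,"delta_pos": [-0.035,0,0],"twist": 0},
  {"grip": 1,"delta_pos": [-0.035,0,0],"twist": 0},
  {"grip": 1,"delta_pos": [-0.03,0,0],"twist": 0},
  {"grip": 1,"delta_pos": [-0.03,0,0],"twist": 0},
  {"grip": 1,"delta_pos": [0,0,0],"twist": 0},
  {"grip": 1,"delta_pos": [0,0,0],"twist": 0},
  {"grip": 1,"delta_pos": [0,0,0],"twist": 0},
])

```text
clock: 39.98
position: [0.3613, 0.3252, 0.2907]
ee_rot: [0.502, 0.499, 0.501, -0.498]
contact_force: [1.0, 0.4, -1.0]
width: 0.0855
```

```bash
python3 st.py
python3 - <<'E'
from m3 import *
t=cam('top'); s=cam('scene'); np.save('t9.npy',t,allow_pickle=True); np.save('s9.npy',s,allow_pickle=True)
save(t,'t9.png',(150,50,450,260),2.6); save(s,'s9.png',(150,130,450,355),2.6)
E
```

```text
pos [0.3613 0.3252 0.2907] yaw 0.31 tilt [ 0.002  0.001 -1.   ] w 0.08546240741718376 t 39.9833 q6 0.5846023390285742
```

View pics/t9.png

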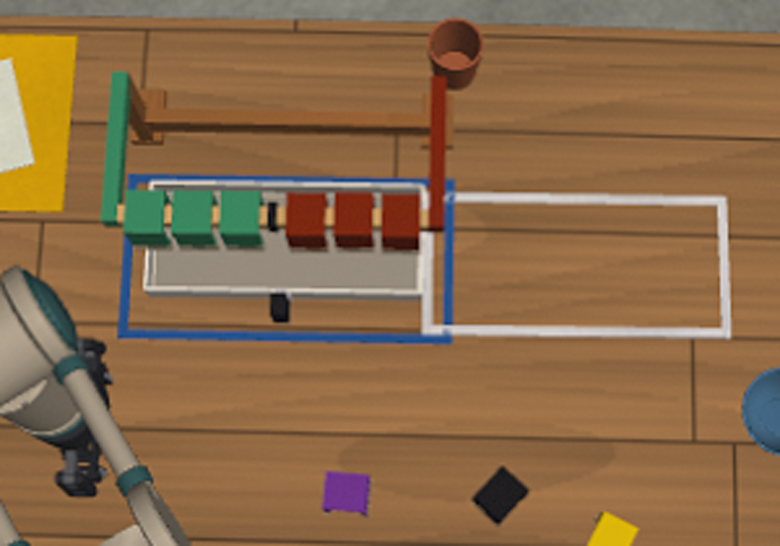

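View pics/s9.png

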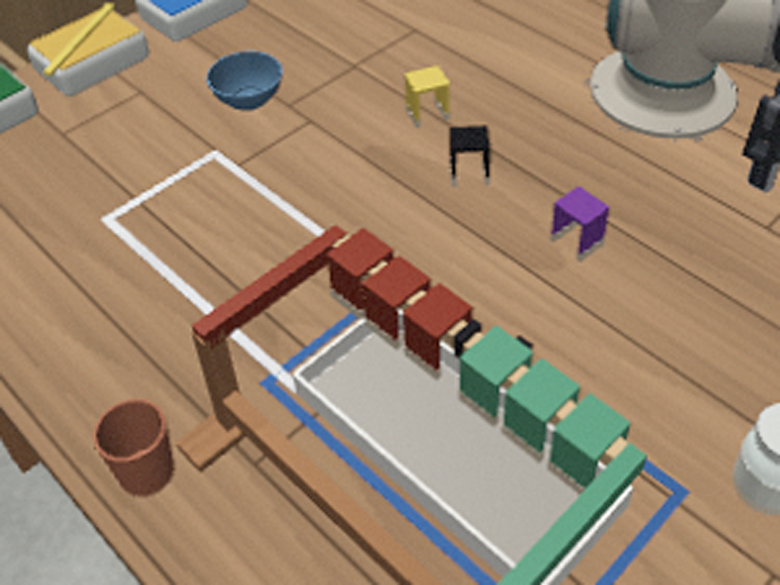

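All six tiles hang level and astride with gaps: greens at crop (147,219), (194,219), (242,219) and rusts at (306,221), (354,221), (402,221). Jar, bowl and lookalikes are untouched. As a final numeric check I measure the pan edges in the fixed views and look for any shift since it was set down.

Run:
```python
from m3 import *
t3,t9,s9=[np.load(n+'.npy',allow_pickle=True).item() for n in ('t3','t9','s9')]
a,b=[cv2.cvtColor(c['img'],cv2.COLOR_RGB2GRAY).astype(np.float32) for c in (t3,t9)]
print('pan shift px since set down',cv2.phaseCorrelate(a[150:172,205:310].copy(),b[150:172,205:310].copy()))
g=cv2.GaussianBlur(b,(1,1),0)
def peak(c,pt0,z,lo,hi):  # brightest ridge along world x through y
    gg=cv2.cvtColor(c['img'],cv2.COLOR_RGB2GRAY).astype(np.float32); xs=np.arange(lo,hi,.0005); px=proj(c,[[x,pt0,z] for x in xs]).astype(np.float32)
    v=cv2.remap(gg,px[:,0][None],px[:,1][None],cv2.INTER_LINEAR)[0]; w=np.clip(v-v.max()+25,0,None); return (xs*w).sum()/w.sum(),v.max()
for y in (.06,.12,.24,.30): print('near rim x',y,peak(t9,y,.035,.56,.595),'far rim top',peak(t9,y,.035,.70,.725),'far rim scene',peak(s9,y,.035,.70,.725))
for n,c in (('t',t9),('s',s9)):
    P=outline(c)
    for nm,s in dict(near=(P[:,0]<.57)&(P[:,1]>.03)&(P[:,1]<.36),far=(P[:,0]>.7)&(P[:,1]>.03)&(P[:,1]<.36)).items():
        if s.sum()>30: p,d=line(P[s]); print(n,nm,p,d)
```

```text
pan shift px since set down ((-0.17789259895672416, 0.15467966054061577), 0.5327287853499989)
near rim x 0.06 (np.float64(0.5761933686975524), np.float32(189.375)) far rim top (np.float64(0.7107684041525667), np.float32(175.56152)) far rim scene (np.float64(0.7108428102484201), np.float32(228.85938))
near rim x 0.12 (np.float64(0.5757084882957761), np.float32(208.25)) far rim top (np.float64(0.7104606127699691), np.float32(181.86523)) far rim scene (np.float64(0.7109809214795575), np.float32(235.04688))
near rim x 0.24 (np.float64(0.5739247186180194), np.float32(191.23242)) far rim top (np.float64(0.7094900464335101), np.float32(182.0)) far rim scene (np.float64(0.7098352409319086), np.float32(239.04688))
near rim x 0.3 (np.float64(0.5743607706766902), np.float32(195.33008)) far rim top (np.float64(0.7084867153954968), np.float32(203.44531)) far rim scene (np.float64(0.709568346972998), np.float32(230.04688))
t near [0.5233357 0.225392 ] [ 0.00522976 -0.99998635]
t far [0.728488   0.19147506] [ 0.00501674 -0.9999874 ]
s far [0.72632664 0.19227773] [ 0.00590972 -0.99998254]
```

```bash
python3 -c "
from rig import manip
print(manip.sign_off())"
```

```text
the job is handed in; nothing more can be done
None
```

The job is done and handed in at about 40 s on the robot's clock. I slid the pan by its grip block into the blue outline first, keeping the grip height constant. I then hung all six tiles on the bar: three green on the green half, three rust on the red half.

**Pan:** It sits inside the outline with about 9 mm to spare at the far side. The grip block clears the near edge by about 5 mm. It had not moved since I set it down (shift under 0.3 pixel in the top view), and no knock showed up.

**Tiles:** The last top and scene pictures show all six level and astride the bar. They are clear of each other, the collar and both arms, with planned gaps of about 9 mm.

**Other things:** The jar, bowl and lookalike tiles appear where they were. The arm was clear of everything at hand-in.

**Disagreements:** The wrist and top cameras differed by about 4 mm on where the outline's near line lies. I took the pan clearances within one camera at a time, and both said it was inside. The tiles' measured heights came out 57–65 mm against the 66 mm given, because their side faces blurred the colour patches.

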